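# Hang the scrap pail on the bench hook by its bail

## Task

Clear the little metal pail off the table: with the pail still standing on the table, raise its flat-lying bail upright, then lift the pail by the bail and hang it on the two-pronged hook, the bail resting in both prongs with the wooden grip between them. Keep the pail upright all the way, let it hang free and still above the table, and leave the other things on the table where they are.

Things in the scene. Friction and masses are not known exactly. Their poses are not given: they have to be found in the camera images.
- pail: Loose open pail of plain thin metal, about 0.25 to 0.5 kg with its bail: rim diameter 100 mm, foot 82 mm, height 80 mm. Origin: centre of the underside; z is up through the mouth; the bail's hinge axis runs along the pail's y axis, 70 mm above the underside.
- bail (a joint): Angle of the pail's wire bail about its hinge: 0 = lying flat and level, pointing to the pail's -x side; pi/2 = upright above the mouth; pi = flat on the +x side. The hinge is a little stiff: the bail stays where it is left, and under 1 N at its bar moves it. Its two legs are 116 mm apart at the hinge.
- bail_grip (a point): Centre of the bail's cross bar (6 mm wire, straight for 100 mm), where a round wooden grip 14 mm thick and 36 mm long sits on it, 85 mm from the hinge axis. Axes: y along the bar; -x points away from the hinge. Lying flat, the bar is 70 mm above the table and sticks out 35 mm past the rim; upright, it is 155 mm above the pail's underside.
- hook: Fixed dark steel hook on a post screwed to the table: two parallel upturned prongs of 8 mm rod, 64 mm apart between centres (56 mm clear), pointing to its -x side, roughly to the robot. Origin: on the table, right under the seat. Axes: x from the prong tips to the post, y across the prongs. The post's plate, 88 mm wide, is 97 mm behind the seat; its foot lies behind the seat too.
- hook_seat (a point): Seat of the hook: the point midway between the prongs, level with the upper surface of their lowest part, on which the bail's wire rests (wire centre 3 mm above it); 199 mm above the table; axes as the hook's. The flat of the seat is 20 mm long in x. The prong tips, 24 mm out to -x, rise 27 mm above this point; behind, the rods step up 12 mm; plate and post end 17 mm above it at most.
- spool: Bystander: wooden spool of thread, 40 mm across, 48 mm high, standing. Origin: centre of the underside.
- tin: Bystander: flat round tin, 64 mm across, 24 mm high. Origin: centre of the underside.
- pot: Bystander: small open white pot, 65 mm across, 44 mm high. Origin: centre of the underside.
- stamp: Bystander: rubber stamp with a wooden knob, 36 x 47 x 52 mm. Origin: centre of the underside.
- cheroot: Bystander: a single cheroot lying on the table, 12 mm thick, 99 mm long. Origin: its underside, mid-length.

How it is judged:
By the outcome, as a careful person would: the job done as asked, in the order asked, and still so for the second after the job is handed in, with the robot touching nothing.
It also fails if it takes over 72 s, if anything falls off the work surface, if the arm or the gripper's body presses on something with over 40 N, if the wrist force passes 120 N, or if a joint passes its speed limit or range.

## Robot

A 7-joint arm with a two-finger parallel gripper is mounted at the origin on a cart in front of the work surface, level with it; the furniture and walls round the work are solid. World frame = base frame: x ahead of the robot, y to its left, z up, the work surface at z = 0. Lengths are in m, angles in rad, forces in N, time in s.
With the tool pointing down it reaches from about 0.425 to 0.875 m from the base axis. Payload 4.7 kg.
Tool frame: the origin (TCP) lies on the mounting face of the last link; the fingertips stand 182 mm ahead of it and the grasp point (between the pads) lies 164 mm ahead of it; x points along the fingers, y is the direction in which the jaws open and shut, and the axes are right-handed (so a half turn about x gives the same grasp; the last joint's range is limited). The gripper opens to 87 mm and grips with 3 to 60 N. Pads are 19 mm wide; open, the fingers measure 117 mm over their backs; the gripper's body (75 mm by 190 mm) begins 51 mm behind the grasp point.
Start: joints at [-1.109, 0.321, -0.07, 1.45, 0.023, 1.371, -0.057], TCP at [0.281, 0.586, 0.405] pointing down, gripper open.
Joint ranges: [-2.86, 2.86], [-0.3, 2.09], [-1.38, 1.24], [0.06, 2.45], [-1.56, 4.7], [0.09, 2.05], [-2.69, 2.69]. Speed limits (rad/s): [2.57, 2.57, 3.14, 3.14, 3.14, 3.14, 3.14].

## Interface

Orientations are given as a rotation vector (axis times angle).
In Python, from bench import monitor, get_image, ctrl gives the robot as it stands.
- The arm moves only by the shell command python3 -m creep 'ROWS' [FORCE]. ROWS is JSON, a list of rows, each a list of 7 numbers: the shift along the tool's x, y, z in mm, then the turn, a rotation vector about the tool's x, y, z in rad, then the finger opening in mm, from 0 to 87. A call has 1 to 5 rows; each row shifts and turns the commanded pose from where the row before left it, along the tool's axes as they then stand; what a row does not reach is not made up. A row lasts 1/10 s, in which the tool goes at most 50 mm and 8.59 degrees, less where a joint would pass 70% of its speed; a pose out of reach is approached as far as the arm can. A call is refused whole if a number of a shift passes 50 or a number of a turn 0.15, either way. A call with a gripper value outside its range is refused whole. The fingers move at their own pace and stop on an object; FORCE is the grip in N (left out, the last holds). Time passes only in rows, so rows that do not move let the fingers close. It gives the time, the measured TCP pose, the force and the opening at its end, in the units of the state.
- monitor.get_state(): the state, without advancing time (a new reading comes with each control period).
- get_image(name): name is "scene" or "top" or "wrist"; returns a dict with "img" (400x640x3 uint8, red, green, blue), "mtx" (3x3 intrinsics, pixels), "view" (4x4, takes a point from world to camera coordinates). Camera axes: x right, y up, looking along -z (the intrinsics and any distortion apply to the point x, -y, -z); pixel columns grow to the right and rows downward; lengths in m; the calibration is good to about 2 mm. A picture is of the moment at which its call begins. There is no depth.
- ctrl.close_job(): hands the job in, once; it reports no verdict.
The state is a dict: "time": time; "joint_positions": joint angles; "qd": joint speeds; "joint_torque": joint torques, N m; "position": TCP position; "tool_rot": TCP orientation; "ft_force": force on the tool from outside, world axes, zero at the start; "torque": the same for the moment, N m; "grip_width": opening from 0.0 (shut) to 1.0 (fully open).
Only numpy, scipy, OpenCV 4.12 (cv2) and the standard library are available. Lean on these libraries where they do the work, as an engineer would, in place of code of your own. Each camera call takes 0.05 s, during which the arm holds its last target.

## Working session

There is one attempt and no reset: what is moved stays moved. The work goes in short steps, Python scripts to look and compute and a shell command to move; the robot and the scene stay as the last step left them, time stands still between calls to the robot, and variables do not carry over. Pictures are saved under pics/ and viewed, and the job is handed in when it is done.

```bash
ls; mkdir -p pics
python3 - <<'E'
from bench import monitor,get_image
import cv2
s=monitor.get_state()
for k,v in s.items(): print(k,v)
for n in ("scene","top","wrist"):
    d=get_image(n); cv2.imwrite(f"pics/a_{n}.png",d["img"][:,:,::-1]); print(n,d["mtx"].tolist(),d["view"].round(4).tolist(), [k for k in d])
E
```

```text
pics
time 0.0
joint_positions [-1.10892484  0.32182173 -0.07008578  1.45166245  0.02262099  1.37079892
 -0.05689025]
qd [-0.00102483  0.00027891  0.00100163  0.00271257 -0.00176005 -0.00077011
  0.00018047]
joint_torque [ 8.31071811e-04 -4.91294646e+01 -4.03444497e-01 -3.12522268e+01
 -6.39612903e-02  4.38763504e-02  1.89925127e-04]
position [0.28136655 0.58572086 0.40366832]
tool_rot [ 0.34964006  1.54243691 -0.35261134]
ft_force [0.46705538 0.15064436 0.01349713]
torque [-0.00255065 -0.02136823 -0.02136188]
grip_width 1.001285499052074
scene [[385.7044017108058, 0.0, 310.6881940566516], [0.0, 385.7044017108058, 202.29983459104338], [0.0, 0.0, 1.0]] [[0.6223, -0.7826, 0.0146, -0.2592], [0.5621, 0.4598, 0.6875, -0.4394], [-0.5448, -0.4196, 0.7261, -0.8214], [0.0, 0.0, 0.0, 1.0]] ['img', 'mtx', 'view']
top [[450.072034679593, 0.0, 326.1544822937503], [0.0, 450.072034679593, 199.7877167966612], [0.0, 0.0, 1.0]] [[0.0259, -0.9994, 0.0215, 0.0652], [0.9878, 0.0289, 0.1529, -0.5605], [-0.1535, 0.0172, 0.988, -1.063], [0.0, 0.0, 0.0, 1.0]] ['img', 'mtx', 'view']
wrist [[296.5718420415154, 0.0, 322.9227038505532], [0.0, 296.5718420415154, 198.71123903156413], [0.0, 0.0, 1.0]] [[0.4328, 0.9015, -0.0026, -0.6503], [-0.8749, 0.4194, -0.2422, 0.0294], [-0.2172, 0.1071, 0.9702, -0.3896], [0.0, 0.0, 0.0, 1.0]] ['img', 'mtx', 'view']
```

View pics/a_scene.png

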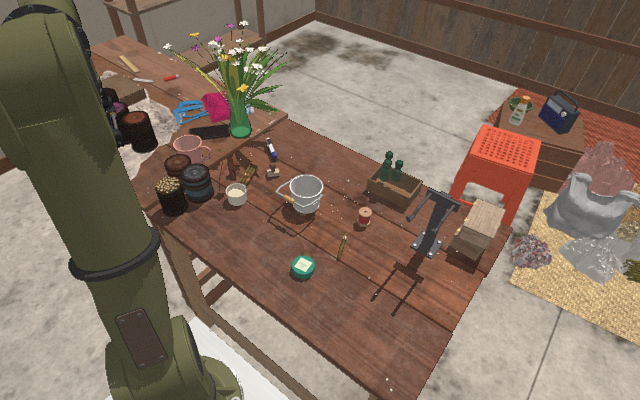

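View pics/a_top.png

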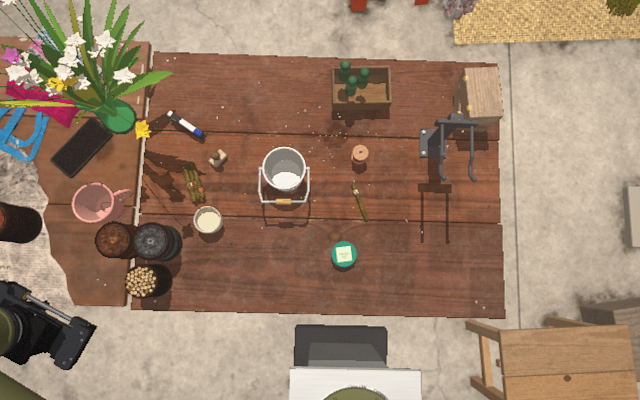

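View pics/a_wrist.png

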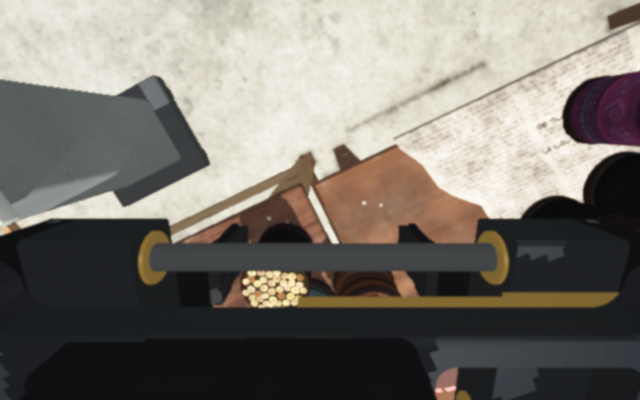

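The scene shows the pail at (305,193) with its bail towards the robot, and the hook at (435,220). The top view shows the pail mouth at (284,170), the grip at (284,201), and the prongs ending near (432,180) and (474,180). I'll zoom in to measure these.

Run:
```python
import cv2
t=cv2.imread("pics/a_top.png");s=cv2.imread("pics/a_scene.png")
z=lambda im,x,y,w,h,f: cv2.resize(im[y:y+h,x:x+w],None,fx=f,fy=f,interpolation=cv2.INTER_CUBIC)
import numpy as np
cv2.imwrite("pics/b_pail.png",np.hstack([z(t,244,140,80,75,5),z(s,265,165,80,75,5)]))
cv2.imwrite("pics/b_hook.png",np.hstack([z(t,410,105,80,90,5),z(s,400,175,80,90,5)]))
```

```text
(no output)
```

View pics/b_pail.png

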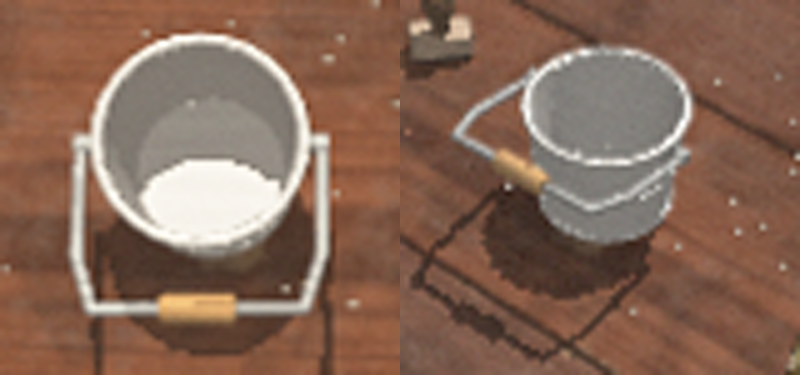

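View pics/b_hook.png

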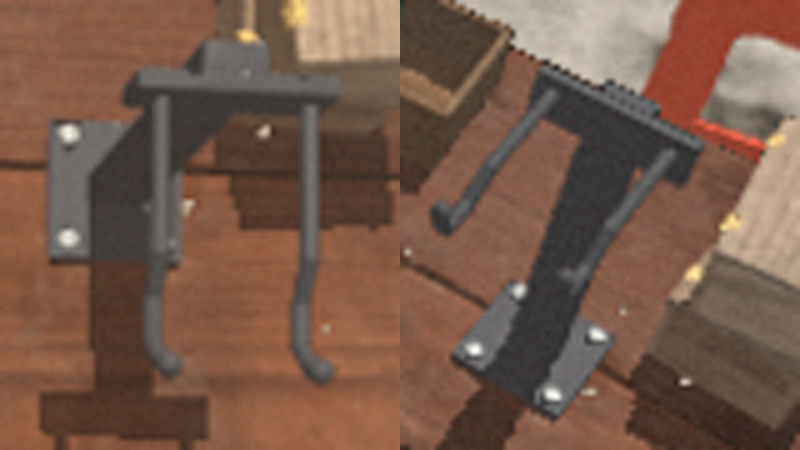

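```bash
cat > h.py <<'E'
import numpy as np, cv2
from bench import monitor,get_image
from scipy.spatial.transform import Rotation as R
F=np.diag([1,-1,-1,1.])
def P(d): return d["mtx"]@(F@d["view"])[:3]
def tri(obs):
    A=[]
    for d,(u,v) in obs:
        p=P(d); A+= [u*p[2]-p[0], v*p[2]-p[1]]
    A=np.array(A); A=A/np.linalg.norm(A[:,:3],axis=1)[:,None]
    x=np.linalg.svd(A)[2][3]; return x[:3]/x[3]
def proj(d,X):
    x=P(d)@np.append(X,1); return x[:2]/x[2]
def onz(d,uv,z):
    p=P(d);u,v=uv
    A=np.array([u*p[2]-p[0], v*p[2]-p[1]])
    return np.append(np.linalg.solve(A[:,:2],-A[:,2]*z-A[:,3]),z)
def pose():
    s=monitor.get_state(); return np.array(s["position"]),R.from_rotvec(s["tool_rot"])
def st():
    s=monitor.get_state(); p,r=pose(); M=r.as_matrix()
    print("t",round(s["time"],2),"tcp",p.round(4),"grasp",(p+M[:,0]*.164).round(4),"f",np.round(s["ft_force"],2),"w",round(s["grip_width"]*87,1)); print(M.round(3).tolist(),"q",np.round(s["joint_positions"],2))
E
python3 - <<'E'
from h import *
T=get_image("top");S=get_image("scene")
pts=dict(grip=[(197,308),(519,170)],cl=[(92,309),(460,134)],cr=[(305,308),(592,207)],hr=[(322,139),(682,155)])
for k,(a,b) in pts.items():
    a=(244+a[0]/5-.4,140+a[1]/5-.4); b=(265+(b[0]-400)/5-.4,165+b[1]/5-.4)
    X=tri([(T,a),(S,b)]); print(k,X.round(4),np.round(proj(T,X)-a,1),np.round(proj(S,X)-b,1),"onz70",onz(T,a,.07).round(4),onz(S,b,.07).round(4))
a=(244+80/5-.4,140+141/5-.4);print("hl",onz(T,a,.07))
pts=dict(tl=[(169,368),(441,218)],tr=[(319,372),(572,275)],pl=[(160,97),(550,96)],pr=[(311,103),(670,157)])
for k,(a,b) in pts.items():
    a=(410+a[0]/5-.4,105+a[1]/5-.4); b=(400+(b[0]-400)/5-.4,175+b[1]/5-.4)
    X=tri([(T,a),(S,b)]); print(k,X.round(4),np.round(proj(T,X)-a,1),np.round(proj(S,X)-b,1))
st()
E
```

```text
grip [0.5438 0.184  0.0875] [-0.6  0.5] [ 0.6 -0.1] onz70 [0.5478 0.1841 0.07  ] [0.555  0.1966 0.07  ]
cl [0.5432 0.232  0.0872] [-0.1  0.1] [ 0.1 -0. ] onz70 [0.5458 0.234  0.07  ] [0.5553 0.2444 0.07  ]
cr [0.5461 0.1323 0.0887] [-0.2  0.1] [ 0.2 -0. ] onz70 [0.5493 0.1326 0.07  ] [0.5592 0.1436 0.07  ]
hr [0.6312 0.1289 0.067 ] [-0.7  0.7] [ 0.8 -0.1] onz70 [0.6322 0.1271 0.07  ] [0.6269 0.1287 0.07  ]
hl [0.62758836 0.24372186 0.07      ]
tl [ 0.5839 -0.1598  0.2141] [-0.6  0.4] [ 0.6 -0.1]
tr [ 0.5846 -0.2235  0.2189] [ 0.4 -0.3] [-0.4  0.1]
pl [ 0.7055 -0.1602  0.2022] [-0.9  0.7] [ 0.9 -0.2]
pr [ 0.7053 -0.2263  0.2012] [-0.9  0.6] [ 1.  -0.2]
t 0.25 tcp [0.2814 0.5858 0.4042] grasp [0.2814 0.5857 0.2402] f [-0.22  1.44  0.6 ] w 87.2
[[-0.0, 0.433, 0.901], [-0.001, 0.901, -0.433], [-1.0, -0.001, 0.0]] q [-1.11  0.32 -0.07  1.45  0.02  1.37 -0.06]
```

Hinge is about (.630,.186,.070), the bar's bearing is about +2° and its z about .087, so the bail sits slightly above level. The hook seat is about (.608,-.192), with yaw near 0. Next I turn the jaws onto the pail's x axis and move above the grip.

```bash
python3 -m creep '[[0,0,0,0.136,0,0,87],[0,0,0,0.136,0,0,87],[0,0,0,0.136,0,0,87],[0,0,0,0.136,0,0,87],[0,0,0,0.136,0,0,87]]'; python3 -m creep '[[0,0,0,0.136,0,0,60],[0,0,0,0.136,0,0,60],[0,0,0,0.136,0,0,60],[0,0,0,0,0,0,30],[0,0,0,0,0,0,27]]'; python3 -c "
from h import *
st()"
```

```text
time: 0.75
position: [0.2814, 0.5859, 0.4046]
tool_rot: [0.881, 1.385, -0.881]
ft_force: [0.5, 1.1, 0.9]
grip_width: 1.002
time: 1.25
position: [0.2813, 0.5859, 0.4046]
tool_rot: [1.181, 1.227, -1.181]
ft_force: [-0.3, -0.3, -0.3]
grip_width: 0.629
t 1.25 tcp [0.2813 0.5859 0.4046] grasp [0.2813 0.5859 0.2406] f [-0.32 -0.32 -0.26] w 54.7
[[0.0, 0.999, 0.038], [-0.0, 0.038, -0.999], [-1.0, 0.0, 0.0]] q [-1.22  0.32  0.07  1.46 -0.02  1.37 -1.11]
```

```bash
python3 -m creep '[[0,25,41,0,0,0,27],[0,25,41,0,0,0,27],[0,25,41,0,0,0,27],[0,25,41,0,0,0,27],[0,25,41,0,0,0,27]]'>/dev/null; python3 -m creep '[[5,25,41,0,0,0,27],[5,25,41,0,0,0,27],[5,25,41,0,0,0,27],[10,25,41,0,0,0,27],[10,23,42,0,0,0,27]]'; python3 -m creep '[[0,0,0,0,0,0,27],[0,0,0,0,0,0,27]]'
python3 - <<'E'
from h import *
st()
for n in ("scene","top","wrist"):
    d=get_image(n); cv2.imwrite(f"pics/c_{n}.png",d["img"][:,:,::-1])
a=cv2.imread("pics/c_wrist.png"); t=cv2.imread("pics/c_top.png")
cv2.imwrite("pics/c_topz.png",cv2.resize(t[120:240,220:380],None,fx=5,fy=5,interpolation=cv2.INTER_CUBIC))
E
```

```text
time: 2.25
position: [0.5446, 0.1822, 0.37]
tool_rot: [1.182, 1.227, -1.18]
ft_force: [1.6, -0.3, -0.7]
grip_width: 0.306
time: 2.45
position: [0.5442, 0.1823, 0.3695]
tool_rot: [1.184, 1.225, -1.185]
ft_force: [-0.2, 0.1, 0.1]
grip_width: 0.311
t 2.45 tcp [0.5442 0.1823 0.3695] grasp [0.5441 0.1822 0.2055] f [-0.24  0.11  0.13] w 27.0
[[-0.001, 0.999, 0.033], [-0.0, 0.033, -0.999], [-1.0, -0.001, 0.0]] q [-0.7   0.18  0.38  1.71 -0.07  1.27 -0.28]
```

View pics/c_wrist.png

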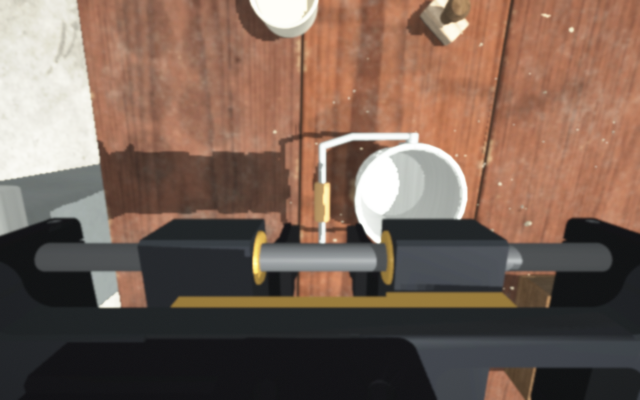

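View pics/c_scene.png

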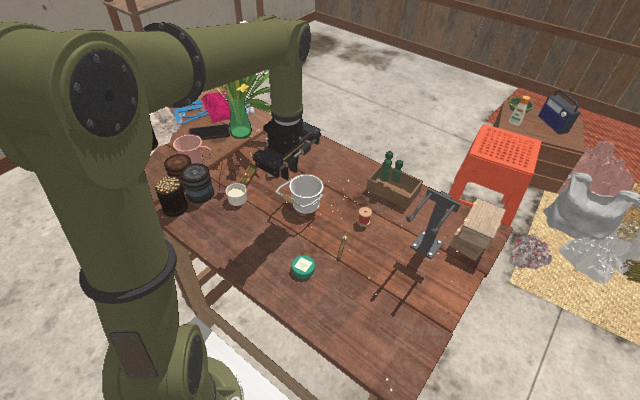

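The wrist view shows the grip at (322,202), the bail corner at (322,147), the hinge end at (414,138), and the bar running parallel to the fingers. The scene view shows the bystanders undisturbed. Cross-checking with all three cameras.

Run:
```python
from h import *
W=get_image("wrist");T=get_image("top");S=get_image("scene")
cv2.imwrite("pics/d_w.png",cv2.resize(W["img"][110:250,290:490,::-1],None,fx=4,fy=4,interpolation=cv2.INTER_CUBIC))
for k,w,t,s in (("grip",(322,202),(283,201.2),(288.4,198.6)),("cl",(321.5,147),(262,201.4),(276.6,191.4)),("hl",(415,137.5),(259.6,167.8),(291.,179.6))):
    X=tri([(W,w),(T,t)]); Y=tri([(W,w),(S,s)]); Z=tri([(W,w),(T,t),(S,s)]); print(k,X.round(4),Y.round(4),Z.round(4),proj(W,Z).round(1),onz(W,w,.07).round(4),onz(W,w,.087).round(4))
```

```text
grip [0.544  0.1833 0.0863] [0.5424 0.1847 0.0881] [0.5434 0.184  0.0878] [322.7 202.4] [0.5428 0.1797 0.07  ] [0.5427 0.1841 0.087 ]
cl [0.5418 0.2328 0.0882] [0.5415 0.2328 0.0877] [0.5421 0.2325 0.0876] [323.4 148.6] [0.5403 0.2325 0.07  ] [0.5404 0.2338 0.087 ]
hl [0.6288 0.2445 0.0631] [0.6257 0.2453 0.0683] [0.6267 0.245  0.0676] [414.7 136.9] [0.6263 0.2446 0.07  ] [0.6212 0.2451 0.087 ]
```

View pics/d_w.png

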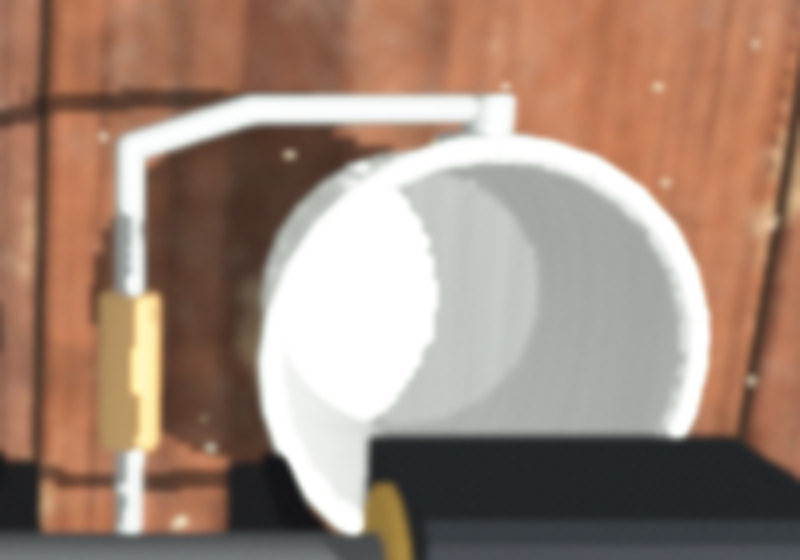

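All cameras agree: the grip is at (.543,.184,.088), and the hinge is 85 mm away at about (.627,.186,.070), with the bail at about 12°. Going down with a narrow opening.

```bash
python3 -m creep '[[25,-1,-2,0,0,0,23],[25,0,0,0,0,0,23],[25,0,0,0,0,0,23],[15,0,0,0,0,0,23],[0,0,0,0,0,0,23]]'; python3 -m creep '[[10,0,0,0,0,0,23],[10,0,0,0,0,0,23],[6,0,0,0,0,0,23],[0,0,0,0,0,0,23]]'
python3 - <<'E'
from h import *
st()
for n in ("wrist","top","scene"):
    d=get_image(n); cv2.imwrite(f"pics/e_{n}.png",d["img"][:,:,::-1])
a=cv2.imread("pics/e_wrist.png");t=cv2.imread("pics/e_scene.png")
z=lambda im,x,y,w,h,f: cv2.resize(im[y:y+h,x:x+w],None,fx=f,fy=f,interpolation=cv2.INTER_CUBIC)
cv2.imwrite("pics/e_z.png",np.hstack([z(a,200,100,200,250,2),z(t,240,120,100,125,4)]))
E
```

```text
time: 3.25
position: [0.5415, 0.1861, 0.2777]
tool_rot: [1.179, 1.228, -1.186]
ft_force: [-0.3, 0.5, -0.4]
grip_width: 0.263
time: 3.65
position: [0.5423, 0.1857, 0.2529]
tool_rot: [1.182, 1.226, -1.185]
ft_force: [0.4, -0.2, -0.0]
grip_width: 0.26
t 3.65 tcp [0.5423 0.1857 0.2529] grasp [0.5421 0.1856 0.0889] f [ 0.43 -0.2  -0.02] w 22.7
[[-0.001, 0.999, 0.035], [-0.001, 0.035, -0.999], [-1.0, -0.001, 0.001]] q [-0.69  0.29  0.36  1.83 -0.12  1.04 -0.25]
```

View pics/e_z.png

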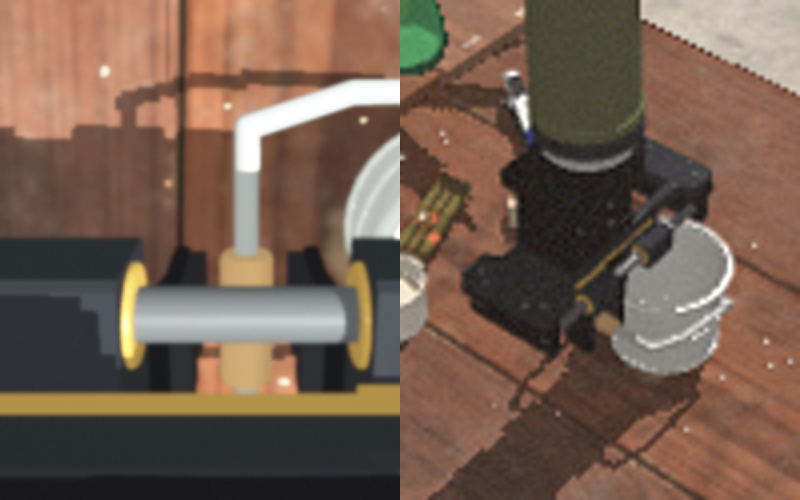

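The wooden grip sits centred between the fingers (about (323,260) in the wrist image) and the rim is clear. Closing lightly.

```bash
python3 -m creep '[[0,0,0,0,0,0,10],[0,0,0,0,0,0,8],[0,0,0,0,0,0,8],[0,0,0,0,0,0,8],[0,0,0,0,0,0,8]]' 5; python3 -c "
from h import *
st()
p,r=pose();M=r.as_matrix();g=p+M[:,0]*.164
h=np.array([.627,.186,.070])
import math
a0=math.atan2(.0177,.083)
prev=None
for k in range(0,15):
    a=a0+(math.pi/2-a0)*k/14
    b=np.array([-math.cos(a),math.sin(a)])*85
    if prev is not None: print(k,round(math.degrees(a)),'dfwd',round(b[0]-prev[0],1),'dup',round(b[1]-prev[1],1))
    prev=b
"
```

```text
time: 4.3
position: [0.5422, 0.1859, 0.2536]
tool_rot: [1.183, 1.226, -1.184]
ft_force: [-3.1, 0.2, 0.5]
grip_width: 0.155
t 4.3 tcp [0.5422 0.1859 0.2536] grasp [0.542  0.1859 0.0896] f [-3.1   0.21  0.48] w 13.5
[[-0.001, 0.999, 0.035], [-0.0, 0.035, -0.999], [-1.0, -0.001, 0.0]] q [-0.69  0.29  0.36  1.83 -0.12  1.04 -0.25]
1 18 dfwd 2.1 dup 8.0
2 23 dfwd 2.9 dup 7.7
3 29 dfwd 3.6 dup 7.4
4 34 dfwd 4.3 dup 7.0
5 40 dfwd 5.0 dup 6.6
6 45 dfwd 5.6 dup 6.1
7 51 dfwd 6.2 dup 5.5
8 57 dfwd 6.7 dup 4.9
9 62 dfwd 7.1 dup 4.2
10 68 dfwd 7.5 dup 3.5
11 73 dfwd 7.8 dup 2.8
12 79 dfwd 8.0 dup 2.0
13 84 dfwd 8.2 dup 1.2
14 90 dfwd 8.2 dup 0.4
```

```bash
python3 -m creep '[[-4,0,0,0,0,0,8],[-4,1,0,0,0,0,8],[-4,1.4,0,0,0,0,8],[-3.7,1.5,0,0,0,0,8],[0,0,0,0,0,0,8]]'
python3 - <<'E'
from h import *
st()
d=get_image("scene"); cv2.imwrite("pics/f_s.png",cv2.resize(d["img"][120:245,240:400,::-1],None,fx=4,fy=4))
E
```

```text
time: 4.8
position: [0.5468, 0.1859, 0.2702]
tool_rot: [1.184, 1.225, -1.183]
ft_force: [-1.0, -1.5, -0.4]
grip_width: 0.157
t 4.8 tcp [0.5468 0.1859 0.2702] grasp [0.5468 0.186  0.1062] f [-1.   -1.5  -0.42] w 13.7
[[0.0, 0.999, 0.035], [0.0, 0.035, -0.999], [-1.0, 0.0, -0.0]] q [-0.69  0.28  0.37  1.81 -0.11  1.08 -0.25]
```

View pics/f_s.png

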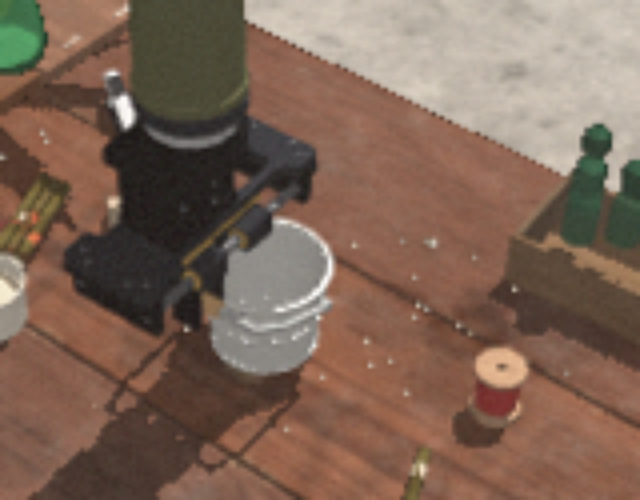

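The pail is standing still at about (270,290) in the crop, the bail is following, and forces are small. Continuing along the arc.

```bash
python3 -m creep '[[-7.0,3.6,0,0,0,0,8],[-6.9,4.3,0,0,0,0,8],[-6.5,5,0,0,0,0,8],[-6,5.6,0,0,0,0,8],[0,0,0,0,0,0,8]]'
python3 - <<'E'
from h import *
st()
for n in ("wrist","top","scene"):
    d=get_image(n); cv2.imwrite(f"pics/g_{n}.png",d["img"][:,:,::-1])
a=cv2.imread("pics/g_wrist.png");t=cv2.imread("pics/g_scene.png")
z=lambda im,x,y,w,h,f: cv2.resize(im[y:y+h,x:x+w],None,fx=f,fy=f,interpolation=cv2.INTER_CUBIC)
cv2.imwrite("pics/g_z.png",np.hstack([z(a,250,100,200,250,2),z(t,240,120,100,125,4)]))
E
```

```text
time: 5.35
position: [0.5661, 0.1867, 0.2975]
tool_rot: [1.185, 1.225, -1.182]
ft_force: [-2.9, 0.3, 3.8]
grip_width: 0.154
t 5.35 tcp [0.5661 0.1867 0.2975] grasp [0.5664 0.1869 0.1335] f [-2.86  0.29  3.78] w 13.4
[[0.002, 0.999, 0.035], [0.001, 0.035, -0.999], [-1.0, 0.002, -0.001]] q [-0.68  0.29  0.37  1.74 -0.12  1.14 -0.24]
```

View pics/g_z.png

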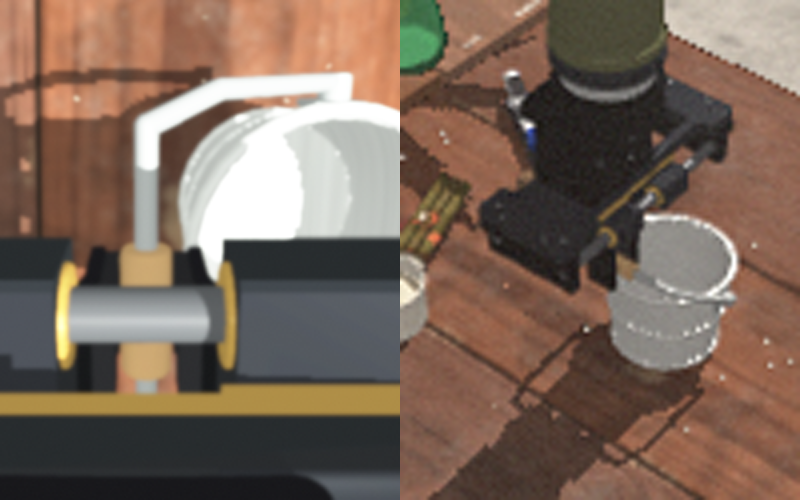

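```bash
python3 -m creep '[[-6.3,5.4,0,0,0,0,8],[-5.2,6.5,0,0,0,0,8],[-4.5,7.0,0,0,0,0,8],[-3.6,7.5,0,0,0,0,8],[0,0,0,0,0,0,8]]'
python3 - <<'E'
from h import *
st()
for n in ("wrist","top","scene"):
    d=get_image(n); cv2.imwrite(f"pics/i_{n}.png",d["img"][:,:,::-1])
a=cv2.imread("pics/i_wrist.png");t=cv2.imread("pics/i_scene.png")
z=lambda im,x,y,w,h,f: cv2.resize(im[y:y+h,x:x+w],None,fx=f,fy=f,interpolation=cv2.INTER_CUBIC)
cv2.imwrite("pics/i_z.png",np.hstack([z(a,250,100,200,250,2),z(t,240,120,100,125,4)]))
E
```

```text
time: 6.0
position: [0.5929, 0.1874, 0.3166]
tool_rot: [1.185, 1.223, -1.182]
ft_force: [-2.1, -0.6, 3.8]
grip_width: 0.16
t 6.0 tcp [0.5929 0.1874 0.3166] grasp [0.5933 0.1875 0.1526] f [-2.07 -0.59  3.8 ] w 13.9
[[0.003, 0.999, 0.034], [0.0, 0.034, -0.999], [-1.0, 0.003, -0.0]] q [-0.66  0.33  0.38  1.65 -0.13  1.19 -0.22]
```

View pics/i_z.png

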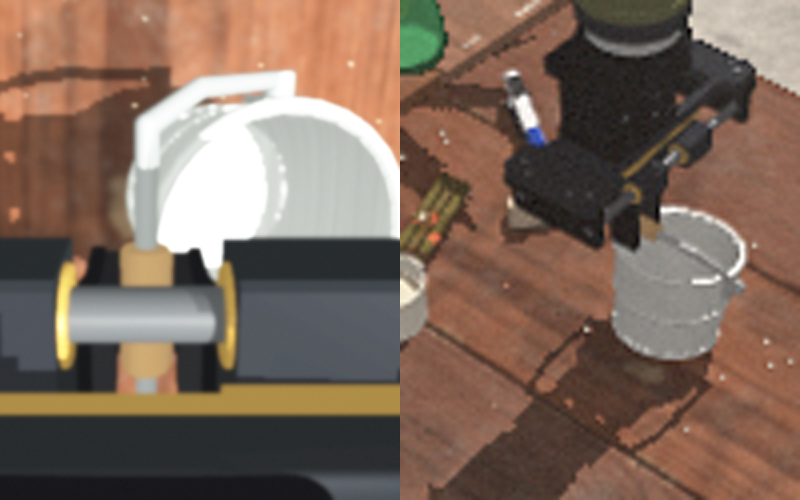

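Run:
```python
from h import *
W=get_image("wrist")
print("hl at z70",onz(W,(395,138.5),.07).round(4))
p=get_image("wrist")
# corner of bail
p,r=pose(); g=p+r.as_matrix()[:,0]*.164
print("bar corner at z.152", onz(W,(323.5,163),.152).round(4), g.round(4))
```

```text
hl at z70 [0.6435 0.2464 0.07  ]
bar corner at z.152 [0.5904 0.2366 0.152 ] [0.5912 0.1876 0.1515]
```

The geometry isn't consistent (the pail seems to have slid a few mm in +x), so I'm measuring it again with all views.

Run:
```python
import cv2,numpy as np
z=lambda im,x,y,w,h,f: cv2.resize(im[y:y+h,x:x+w],None,fx=f,fy=f,interpolation=cv2.INTER_CUBIC)
a=cv2.imread("pics/i_wrist.png");t=cv2.imread("pics/i_top.png");s=cv2.imread("pics/i_scene.png")
cv2.imwrite("pics/j1.png",np.hstack([z(t,240,130,80,90,5),z(s,275,145,80,90,5)]))
cv2.imwrite("pics/j2.png",z(a,300,120,160,130,5))
```

```text
(no output)
```

View pics/j1.png

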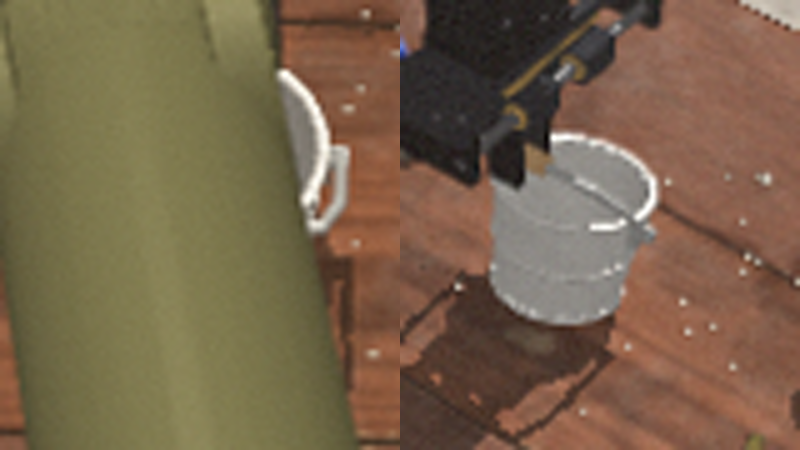

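View pics/j2.png

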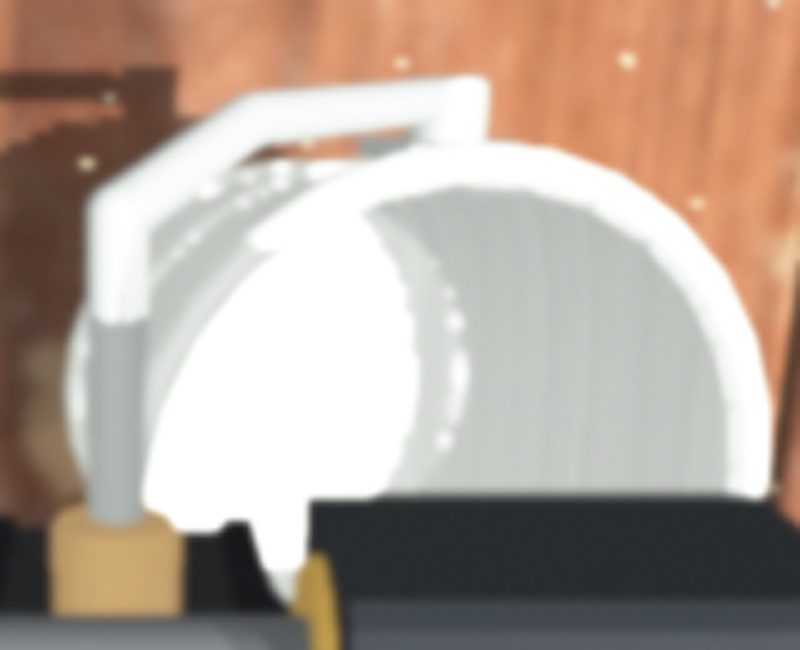

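```bash
cat > ov.py <<'E'
from h import *
def model(c,yaw,pitch,bail,z=0):
    Rm=(R.from_euler('z',yaw)*R.from_euler('y',pitch)).as_matrix(); c=np.array([c[0],c[1],z])
    t=np.linspace(0,2*np.pi,80); o=[]
    for r,h in ((.041,0),(.05,.08)): o.append(np.c_[r*np.cos(t),r*np.sin(t),h+0*t])
    b=np.array([[0,.058],[.05,.058],[.085,.05],[.085,-.05],[.05,-.058],[0,-.058]])
    o.append(np.c_[-b[:,0]*np.cos(bail),b[:,1],.07+b[:,0]*np.sin(bail)])
    return [q@Rm.T+c for q in o]
def draw(d,c,yaw,pitch,bail,box,f,z=0,col=(0,0,255)):
    im=np.ascontiguousarray(d["img"][:,:,::-1]); x,y,w,h=box
    im=cv2.resize(im[y:y+h,x:x+w],None,fx=f,fy=f,interpolation=cv2.INTER_CUBIC)
    for q in model(c,yaw,pitch,bail,z):
        p=np.array([(proj(d,X)-(x,y)+.5)*f-.5 for X in q])
        cv2.polylines(im,[np.round(p*8).astype(np.int32)],False,col,1,cv2.LINE_AA,3)
    return im
E
python3 - <<'E'
from ov import *
W=get_image("wrist");S=get_image("scene")
for i,(c,pt,b) in enumerate([((.632,.187),0,1.05),((.642,.187),0,1.05)]):
    cv2.imwrite(f"pics/k{i}.png",np.hstack([draw(S,c,.035,pt,b,(275,145,80,100),5),draw(W,c,.035,pt,b,(300,120,160,200),2.5)]))
E
```

```text
(no output)
```

View pics/k0.png

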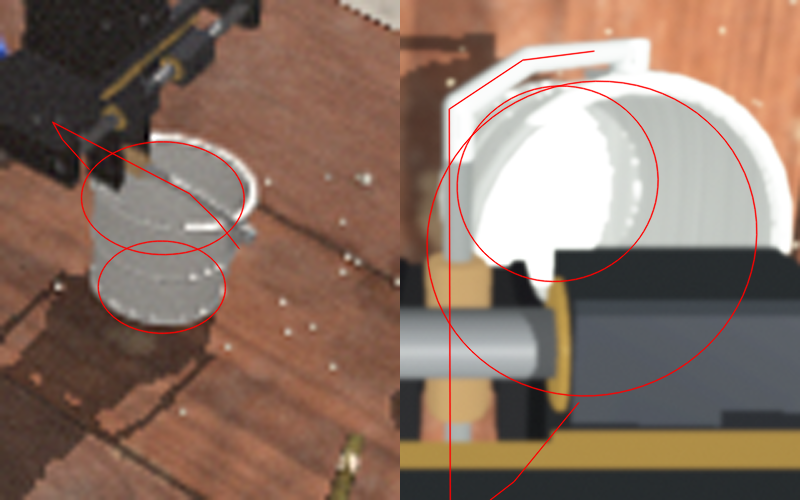

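View pics/k1.png

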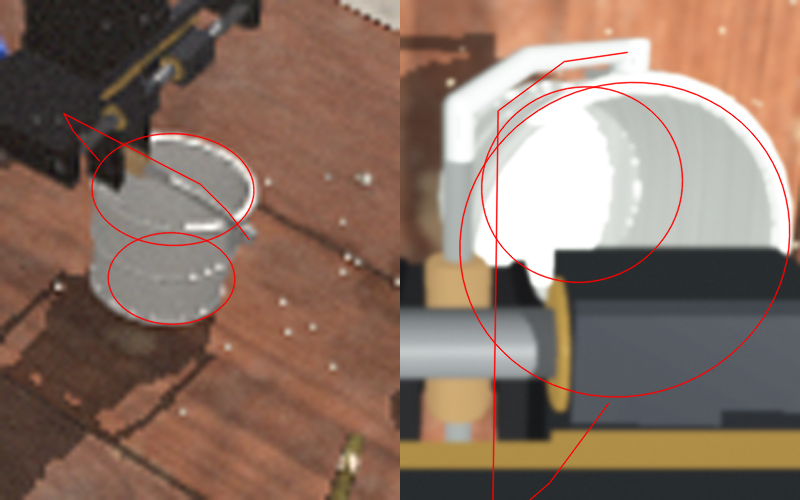

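Run:
```python
from ov import *
W=get_image("wrist");S=get_image("scene")
for i,(c,pt,b,z) in enumerate([((.632,.189),.12,.85,0.003),((.630,.189),.17,.95,.004)]):
    cv2.imwrite(f"pics/l{i}.png",np.hstack([draw(S,c,.035,pt,b,(275,145,80,100),5,z),draw(W,c,.035,pt,b,(300,120,160,200),2.5,z)]))
```

```text
(no output)
```

View pics/l0.png

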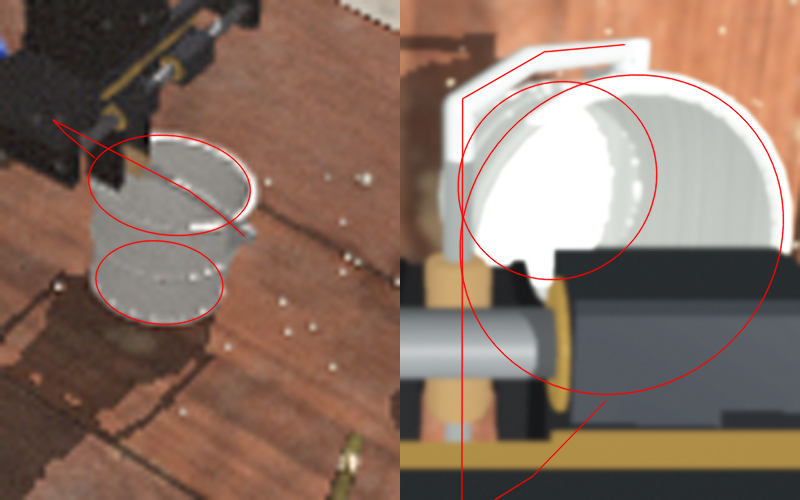

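View pics/l1.png

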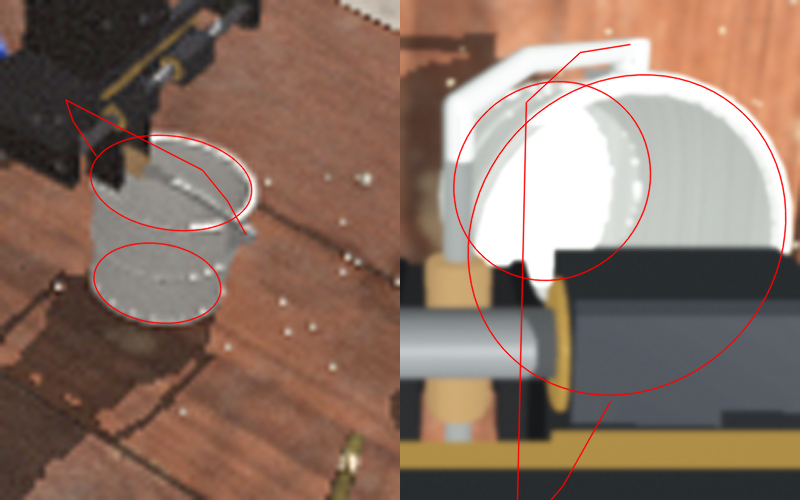

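The overlay shows the pail tipped about 7° and pushed forward, so my arc was off. I'll back off 8 mm in x to let it settle upright, then re-measure.

```bash
python3 -m creep '[[0,-3,0,0,0,0,8],[0,-3,0,0,0,0,8],[0,-2,0,0,0,0,8],[0,0,0,0,0,0,8]]'
python3 - <<'E'
from ov import *
st()
print(monitor.get_state()["torque"])
W=get_image("wrist");S=get_image("scene")
c,pt,b,z=(.632,.189),0,.9,0
cv2.imwrite(f"pics/m.png",np.hstack([draw(S,c,.035,pt,b,(275,145,80,100),5,z),draw(W,c,.035,pt,b,(300,120,160,200),2.5,z)]))
E
```

```text
time: 6.85
position: [0.5835, 0.1871, 0.315]
tool_rot: [1.184, 1.224, -1.183]
ft_force: [1.6, 0.1, -2.9]
grip_width: 0.155
t 6.85 tcp [0.5835 0.1871 0.315 ] grasp [0.5837 0.187  0.151 ] f [ 1.56  0.12 -2.88] w 13.5
[[0.001, 0.999, 0.035], [-0.0, 0.035, -0.999], [-1.0, 0.001, 0.0]] q [-0.67  0.31  0.38  1.67 -0.12  1.18 -0.22]
[-0.04010098 -0.24311869  0.01406512]
```

View pics/m.png

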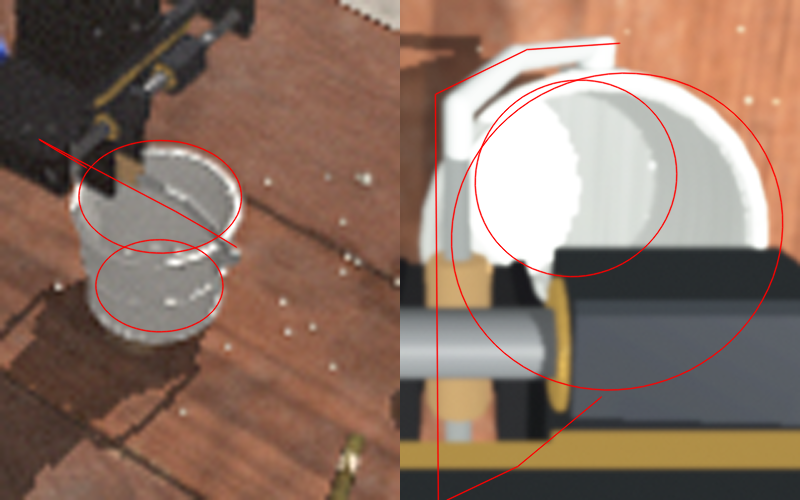

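```bash
python3 -m creep '[[1.5,-0.5,0,0,0,0,8],[0,0,0,0,0,0,14],[0,0,0,0,0,0,22],[0,0,0,0,0,0,24]]'; python3 -m creep '[[-20,0,0,0,0,0,24],[-20,0,0,0,0,0,24],[-20,0,0,0,0,0,24],[-20,0,0,0,0,0,24],[0,0,0,0,0,0,24]]'
python3 - <<'E'
from ov import *
st()
W=get_image("wrist");S=get_image("scene")
for i,(c,pt,b,z) in enumerate([((.628,.187),0,.9,0)]):
    cv2.imwrite(f"pics/n{i}.png",np.hstack([draw(S,c,.035,pt,b,(275,145,80,100),5,z),draw(W,c,.035,pt,b,(300,120,160,200),2.5,z)]))
cv2.imwrite("pics/n_s.png",cv2.resize(S["img"][145:245,265:345,::-1],None,fx=6,fy=6,interpolation=cv2.INTER_CUBIC))
cv2.imwrite("pics/n_w.png",cv2.resize(W["img"][120:260,290:450,::-1],None,fx=5,fy=4,interpolation=cv2.INTER_CUBIC))
E
```

```text
time: 7.35
position: [0.583, 0.1872, 0.314]
tool_rot: [1.184, 1.225, -1.183]
ft_force: [0.6, 0.7, -0.0]
grip_width: 0.243
time: 7.85
position: [0.5838, 0.1873, 0.3971]
tool_rot: [1.188, 1.223, -1.178]
ft_force: [-0.4, 0.0, -0.3]
grip_width: 0.277
t 7.85 tcp [0.5838 0.1873 0.3971] grasp [0.5847 0.1877 0.2331] f [-0.42  0.01 -0.34] w 24.1
[[0.005, 0.999, 0.035], [0.002, 0.035, -0.999], [-1.0, 0.006, -0.002]] q [-0.68  0.25  0.39  1.58 -0.1   1.33 -0.24]
```

View pics/n0.png

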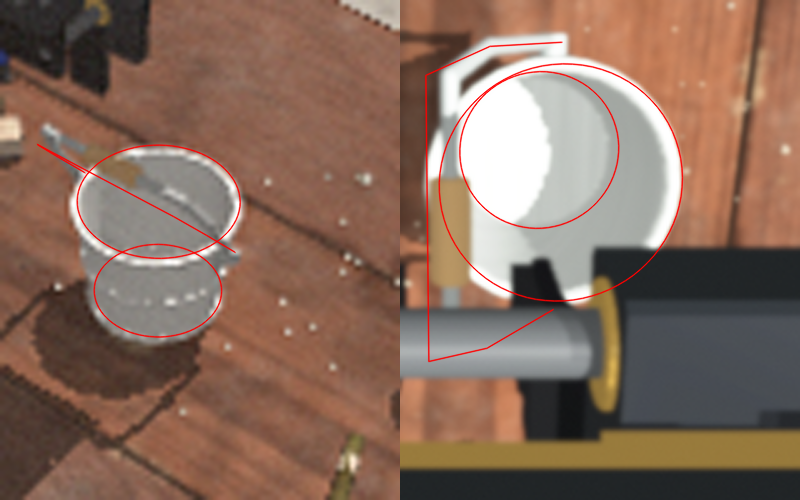

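View pics/n_s.png

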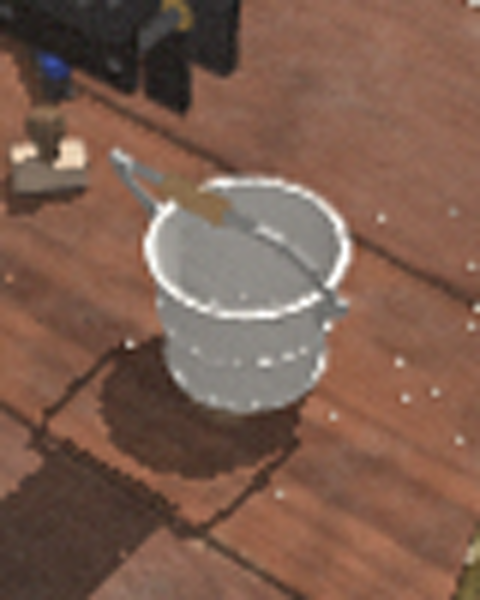

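View pics/n_w.png

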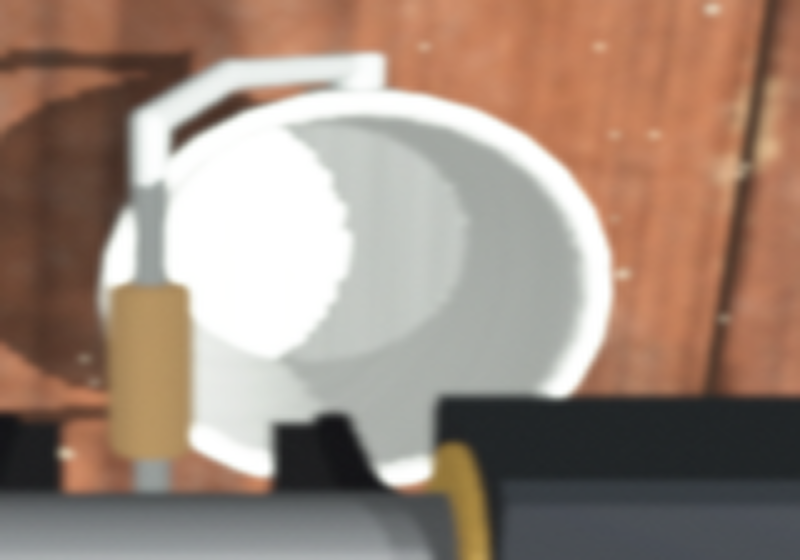

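Released: the pail is upright and the bail has stayed about two thirds up (grip at scene (297,177), wrist (319.5,213)). Triangulating.

Run:
```python
from ov import *
W=get_image("wrist");S=get_image("scene")
s=lambda x,y:(265+x/6-.4,145+y/6-.4); w=lambda x,y:(290+x/5-.4,120+y/4-.4)
for k,a,b in (("grip",s(195,196),w(149,372)),("cornerL",s(120,156),w(147,116))):
    X=tri([(S,a),(W,b)]);print(k,X.round(4),(proj(S,X)-a).round(1),(proj(W,X)-b).round(1))
print("pinL",onz(W,w(372,68),.07).round(4),"pinR",onz(S,s(338,308),.07).round(4))
for i,(c,pt,b,z) in enumerate([((.624,.187),0,1.0,0)]):
    cv2.imwrite(f"pics/o{i}.png",np.hstack([draw(S,c,.035,pt,b,(275,145,80,100),5,z),draw(W,c,.035,pt,b,(300,120,160,200),2.5,z)]))
```

```text
grip [0.5814 0.1849 0.1446] [-0.3  0.1] [0.9 0.8]
cornerL [0.5806 0.2344 0.1426] [-0.9  0.1] [2.4 2.6]
pinL [0.6226 0.2441 0.07  ] pinR [0.6256 0.128  0.07  ]
```

View pics/o0.png

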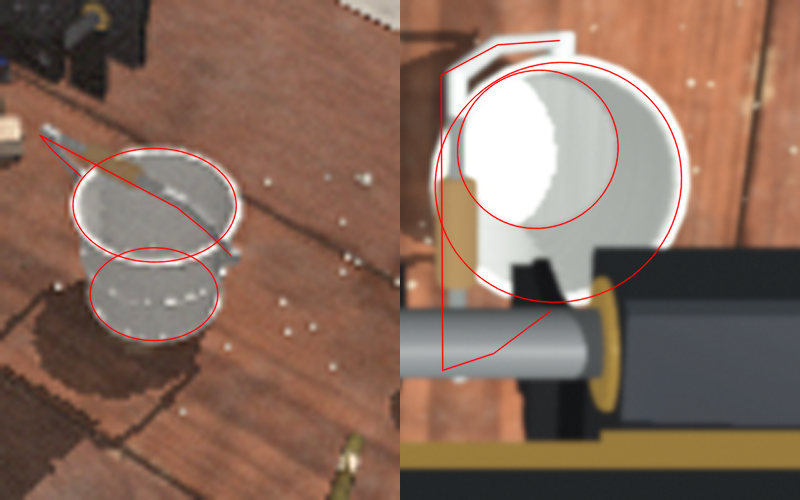

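The bar is at (.581,.186,.1435) and the hinge at (.6245,.186,.070), so r=85.4 mm ✓ and the angle is about 59°. The bar had slipped down in the fingers. I'll regrip with the fingers pitched along the bail (30.6°) and turn the tool with the bail. That puts a pure couple on it and tips the pail less.

```bash
python3 -m creep '[[0,-39,0,0,0,0,26],[0,-39,0,0,0,0,26],[0,-39,0,0,0,0,26],[0,0,0,0,0,0.134,26],[0,0,0,0,0,0.134,26]]'; python3 -m creep '[[0,0,0,0,0,0.134,26],[0,0,0,0,0,0.134,26],[0,0,0,0,0,0,26]]'
cat >> h.py <<'E'
def delta(target,tcp=True):
    "mm along tool axes to bring grasp point to target"
    p,r=pose();M=r.as_matrix(); g=p+M[:,0]*.164
    print("d tool mm",(M.T@(np.array(target)-g)*1000).round(1))
E
python3 - <<'E'
from h import *
st(); delta([.581,.186,.1435])
E
```

```text
time: 8.55
position: [0.4652, 0.1832, 0.393]
tool_rot: [1.303, 1.027, -0.979]
ft_force: [0.8, -0.1, -1.2]
grip_width: 0.295
time: 8.85
position: [0.4643, 0.1831, 0.3923]
tool_rot: [1.396, 0.83, -0.779]
ft_force: [-1.1, 0.4, -0.4]
grip_width: 0.299
t 8.85 tcp [0.4643 0.1831 0.3923] grasp [0.5478 0.1861 0.2512] f [-1.11  0.45 -0.42] w 26.0
[[0.509, 0.86, 0.037], [0.018, 0.033, -0.999], [-0.86, 0.51, 0.001]] q [-0.78 -0.18  0.24  2.06  0.4   0.82 -0.71]
d tool mm [109.6 -26.4   1.2]
```

```bash
python3 -m creep '[[0,-13,1,0,0,0,26],[20,-13,0,0,0,0,26],[25,0,0,0,0,0,26],[15,0,0,0,0,0,26],[0,0,0,0,0,0,26]]'
python3 - <<'E'
from h import *
st(); delta([.581,.186,.1435])
W=get_image("wrist");S=get_image("scene")
f=lambda d,b,s:cv2.resize(d["img"][b[1]:b[1]+b[3],b[0]:b[0]+b[2],::-1],None,fx=s,fy=s,interpolation=cv2.INTER_CUBIC)
cv2.imwrite("pics/p.png",np.hstack([f(S,(255,120,80,100),5),f(W,(220,80,200,250),2)]))
E
```

```text
time: 9.35
position: [0.4739, 0.1815, 0.3262]
tool_rot: [1.394, 0.831, -0.787]
ft_force: [-0.9, -0.9, 0.3]
grip_width: 0.299
t 9.35 tcp [0.4739 0.1815 0.3262] grasp [0.5567 0.1838 0.1846] f [-0.86 -0.91  0.27] w 26.0
[[0.505, 0.863, 0.033], [0.014, 0.03, -0.999], [-0.863, 0.505, 0.003]] q [-0.77 -0.1   0.25  2.13  0.43  0.68 -0.75]
d tool mm [47.8  0.3 -1.6]
```

View pics/p.png

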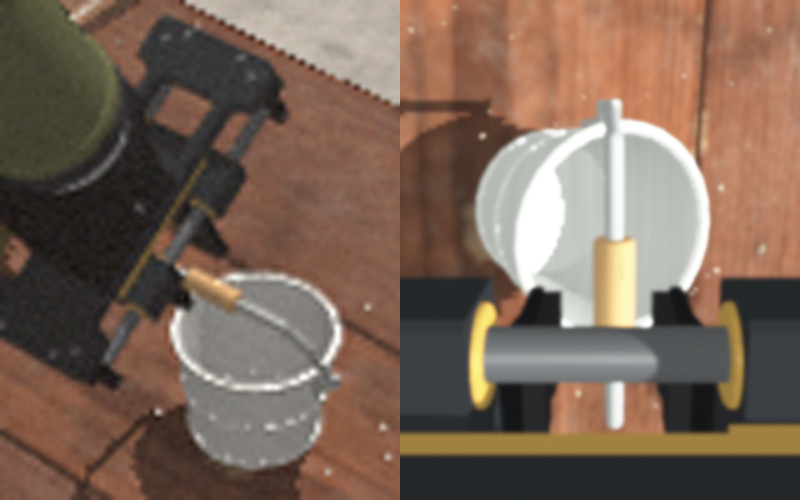

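The tool plane matches the bail plane, with pin and bar in one column (about 325). The grip sits about 2–3 mm to +y of the jaw centre. Advancing.

```bash
python3 -m creep '[[15,1,-1,0,0,0,26],[15,1,-1,0,0,0,26],[10,0,0,0,0,0,26],[8,0,0,0,0,0,26],[0,0,0,0,0,0,26]]'
python3 - <<'E'
from h import *
st(); delta([.581,.186,.1435])
W=get_image("wrist");S=get_image("scene")
f=lambda d,b,s:cv2.resize(d["img"][b[1]:b[1]+b[3],b[0]:b[0]+b[2],::-1],None,fx=s,fy=s,interpolation=cv2.INTER_CUBIC)
cv2.imwrite("pics/q.png",np.hstack([f(S,(255,120,80,100),5),f(W,(220,80,200,250),2)]))
E
```

```text
time: 9.95
position: [0.5004, 0.1852, 0.2883]
tool_rot: [1.398, 0.829, -0.781]
ft_force: [-0.0, -0.5, 0.5]
grip_width: 0.298
t 9.95 tcp [0.5004 0.1852 0.2883] grasp [0.584  0.1879 0.1472] f [-0.02 -0.53  0.48] w 25.9
[[0.509, 0.86, 0.035], [0.017, 0.03, -0.999], [-0.86, 0.51, 0.001]] q [-0.75  0.01  0.27  2.12  0.42  0.57 -0.75]
d tool mm [ 1.6 -4.5  1.8]
```

View pics/q.png

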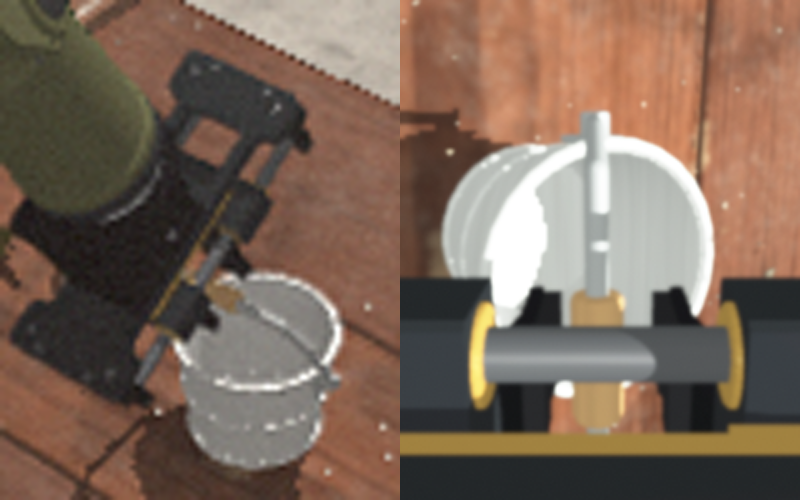

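```bash
python3 -m creep '[[2,-2.5,1,0,0,0,26],[0,0,0,0,0,0,20],[0,0,0,0,0,0,16]]'; python3 -m creep '[[0,0,0,0,0,0,8],[0,0,0,0,0,0,8],[0,0,0,0,0,0,8],[0,0,0,0,0,0,8]]' 12
python3 - <<'E'
from h import *
st(); delta([.581,.186,.1435])
W=get_image("wrist");S=get_image("scene")
f=lambda d,b,s:cv2.resize(d["img"][b[1]:b[1]+b[3],b[0]:b[0]+b[2],::-1],None,fx=s,fy=s,interpolation=cv2.INTER_CUBIC)
cv2.imwrite("pics/r.png",np.hstack([f(S,(255,120,80,100),5),f(W,(220,80,200,250),2)]))
h=np.array([-0.0435,.0735])
E
```

```text
time: 10.35
position: [0.4992, 0.1843, 0.286]
tool_rot: [1.399, 0.829, -0.779]
ft_force: [-0.6, -0.5, 0.5]
grip_width: 0.22
time: 10.75
position: [0.4994, 0.1844, 0.2861]
tool_rot: [1.399, 0.829, -0.779]
ft_force: [-1.3, -0.7, 2.4]
grip_width: 0.151
t 10.75 tcp [0.4994 0.1844 0.2861] grasp [0.5831 0.1873 0.1451] f [-1.27 -0.69  2.38] w 13.2
[[0.511, 0.859, 0.035], [0.018, 0.03, -0.999], [-0.86, 0.511, -0.0]] q [-0.75  0.    0.27  2.12  0.42  0.56 -0.75]
d tool mm [ 0.3 -2.6  1.3]
```

View pics/r.png

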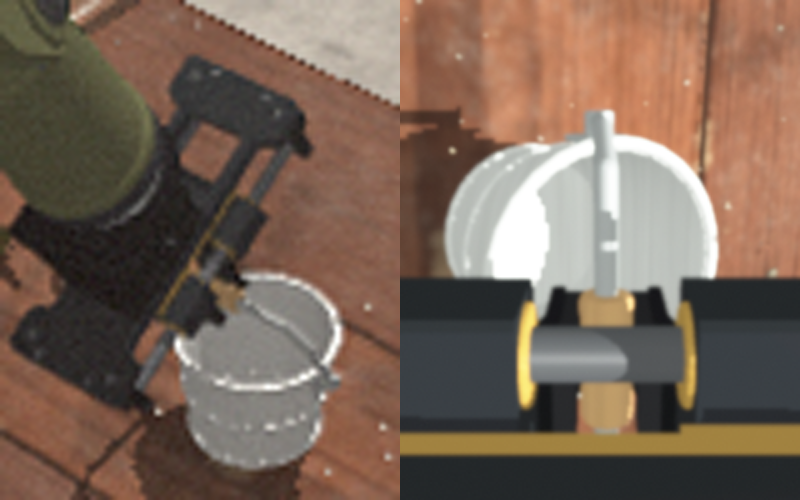

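Gripped. I now rotate tool and bail together about the hinge, 249 mm ahead of the TCP.

```bash
python3 -m creep '[[0.3,11.2,0,0,0,-0.045,8],[0.3,11.2,0,0,0,-0.045,8],[0.3,11.2,0,0,0,-0.045,8],[0,0,0,0,0,0,8]]'
python3 - <<'E'
from h import *
st()
p,r=pose();print("hinge pt",(p+r.as_matrix()[:,0]*.249).round(4))
W=get_image("wrist");S=get_image("scene")
f=lambda d,b,s:cv2.resize(d["img"][b[1]:b[1]+b[3],b[0]:b[0]+b[2],::-1],None,fx=s,fy=s,interpolation=cv2.INTER_CUBIC)
cv2.imwrite("pics/s.png",np.hstack([f(S,(255,120,80,100),5),f(W,(220,80,200,250),2)]))
E
```

```text
time: 11.25
position: [0.5305, 0.1854, 0.3014]
tool_rot: [1.354, 0.929, -0.883]
ft_force: [-2.4, 0.8, 4.1]
grip_width: 0.157
t 11.25 tcp [0.5305 0.1854 0.3014] grasp [0.5946 0.1877 0.1505] f [-2.38  0.77  4.07] w 13.6
[[0.391, 0.92, 0.034], [0.014, 0.031, -0.999], [-0.92, 0.391, -0.001]] q [-0.72  0.08  0.3   1.99  0.19  0.71 -0.52]
hinge pt [0.6278 0.1888 0.0722]
```

View pics/s.png

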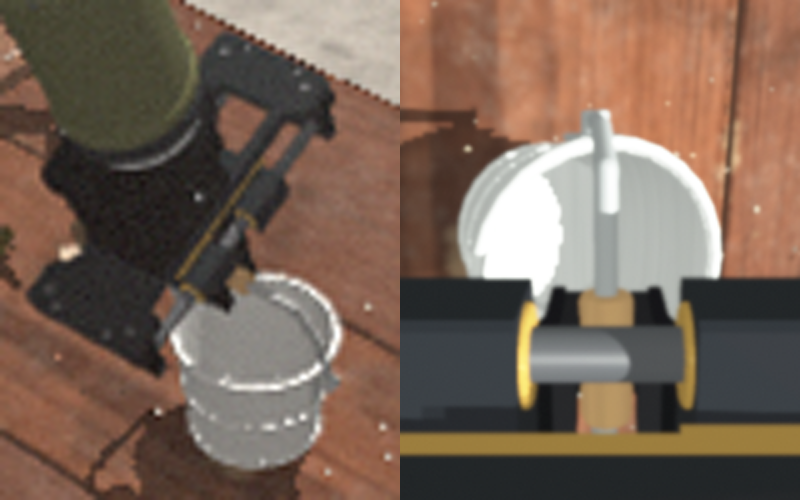

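The pail stays upright and in place. There's slight radial compression (4.7 N), so I'll ease it by 1 mm and continue.

```bash
python3 -m creep '[[-0.2,11.1,0,0,0,-0.0446,8],[-0.2,11.1,0,0,0,-0.0446,8],[0.3,11.1,0,0,0,-0.0446,8],[0.3,11.1,0,0,0,-0.0446,8],[0,0,0,0,0,0,8]]'
python3 - <<'E'
from h import *
st()
p,r=pose();print("hinge pt",(p+r.as_matrix()[:,0]*.249).round(4))
W=get_image("wrist");S=get_image("scene")
f=lambda d,b,s:cv2.resize(d["img"][b[1]:b[1]+b[3],b[0]:b[0]+b[2],::-1],None,fx=s,fy=s,interpolation=cv2.INTER_CUBIC)
cv2.imwrite("pics/t.png",np.hstack([f(S,(255,120,80,100),5),f(W,(220,80,200,250),2)]))
E
```

```text
time: 11.85
position: [0.5716, 0.1866, 0.3143]
tool_rot: [1.283, 1.062, -1.019]
ft_force: [-1.3, 1.0, -0.6]
grip_width: 0.156
t 11.85 tcp [0.5716 0.1866 0.3143] grasp [0.6076 0.1876 0.1544] f [-1.27  0.97 -0.59] w 13.6
[[0.22, 0.975, 0.034], [0.006, 0.033, -0.999], [-0.975, 0.22, 0.001]] q [-0.66  0.2   0.31  1.8   0.01  0.93 -0.33]
hinge pt [0.6264 0.1881 0.0715]
```

View pics/t.png

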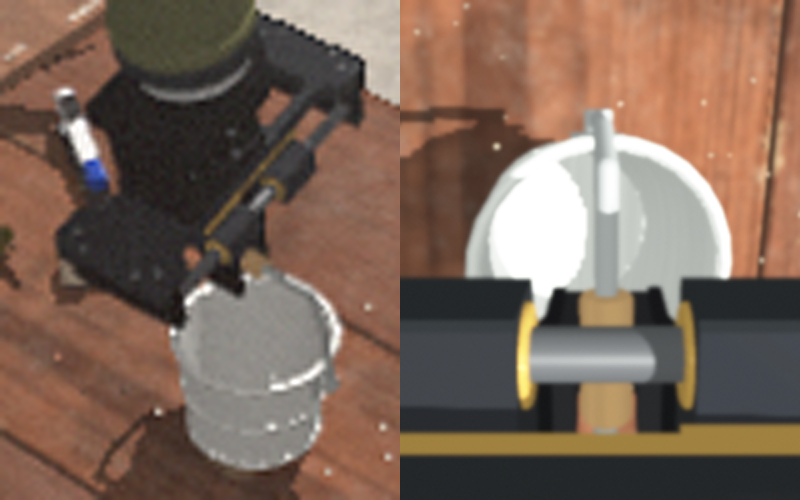

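Still upright. The remaining pitch is 0.222 rad, which is 5 rows.

```bash
python3 -m creep '[[0.3,11,0,0,0,-0.0444,8],[0.4,11,0,0,0,-0.0444,8],[0.4,11,0,0,0,-0.0444,8],[0.4,11,0,0,0,-0.0444,8],[0.4,11,0,0,0,-0.0444,8]]'; python3 -m creep '[[0,0,0,0,0,0,8]]';python3 - <<'E'
from ov import *
st()
p,r=pose();print("hinge pt",(p+r.as_matrix()[:,0]*.249).round(4))
W=get_image("wrist");S=get_image("scene")
c=(.624,.187)
cv2.imwrite("pics/u.png",np.hstack([draw(S,c,.035,0,1.57,(265,120,80,125),4.8),draw(W,c,.035,0,1.57,(220,80,200,300),2)]))
E
```

```text
time: 12.45
position: [0.6249, 0.1889, 0.32]
tool_rot: [1.182, 1.227, -1.185]
ft_force: [-1.1, 0.6, -3.2]
grip_width: 0.152
time: 12.55
position: [0.6259, 0.1887, 0.3198]
tool_rot: [1.183, 1.225, -1.184]
ft_force: [0.0, 1.2, -1.9]
grip_width: 0.155
t 12.55 tcp [0.6259 0.1887 0.3198] grasp [0.6259 0.1886 0.1558] f [ 0.04  1.21 -1.91] w 13.5
[[-0.0, 0.999, 0.034], [-0.001, 0.034, -0.999], [-1.0, -0.0, 0.001]] q [-0.57  0.38  0.3   1.56 -0.12  1.22 -0.21]
hinge pt [0.6259 0.1885 0.0708]
```

View pics/u.png

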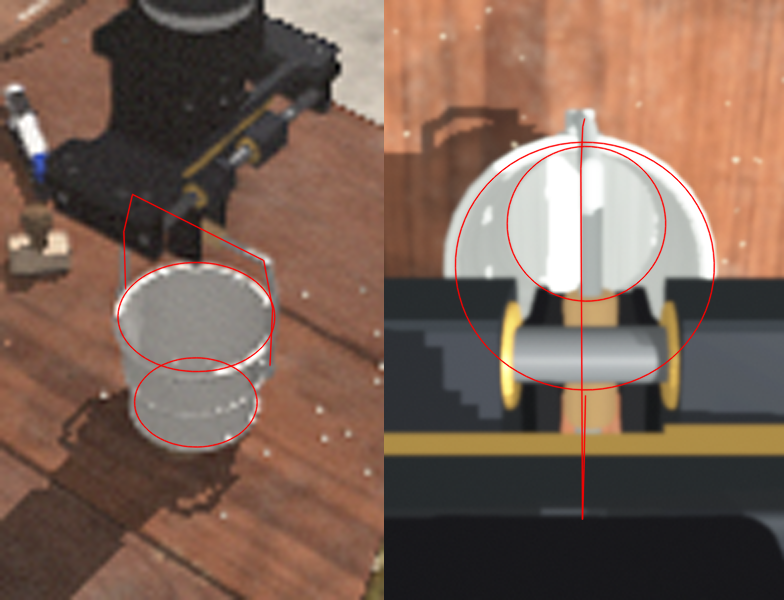

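The bail is upright and the pail still stands at (.625,.187). The tool is vertical. I'll grip harder and lift slowly.

```bash
python3 -m creep '[[0,0,0,0,0,0,6],[0,0,0,0,0,0,6],[-2,0,0,0,0,0,6],[-4,0,0,0,0,0,6],[-5,0,0,0,0,0,6]]' 40; python3 -m creep '[[-7,0,0,0,0,0,6],[-5,0,0,0,0,0,6],[0,0,0,0,0,0,6]]'
python3 - <<'E'
from ov import *
st();print(monitor.get_state()["torque"])
W=get_image("wrist");S=get_image("scene");T=get_image("top")
c=(.625,.188)
cv2.imwrite("pics/v.png",np.hstack([draw(S,c,.035,0,1.57,(265,120,80,125),4.8,z=.022),draw(W,c,.035,0,1.57,(220,80,200,300),2,z=.022)]))
print("foot front", onz(T,(433,157),0).round(3),"block",onz(T,(480,125),.05).round(3))
E
```

```text
time: 13.15
position: [0.6257, 0.1887, 0.332]
tool_rot: [1.184, 1.225, -1.183]
ft_force: [-0.3, 0.0, -4.1]
grip_width: 0.152
time: 13.45
position: [0.6263, 0.1888, 0.3452]
tool_rot: [1.185, 1.224, -1.181]
ft_force: [0.6, 1.2, -4.5]
grip_width: 0.151
t 13.45 tcp [0.6263 0.1888 0.3452] grasp [0.6268 0.1889 0.1812] f [ 0.56  1.23 -4.52] w 13.1
[[0.003, 0.999, 0.035], [0.001, 0.035, -0.999], [-1.0, 0.003, -0.001]] q [-0.57  0.37  0.31  1.53 -0.11  1.26 -0.22]
[-0.03987316 -0.00254943  0.01287509]
foot front [ 0.686 -0.195  0.   ] block [ 0.76  -0.302  0.05 ]
```

View pics/v.png

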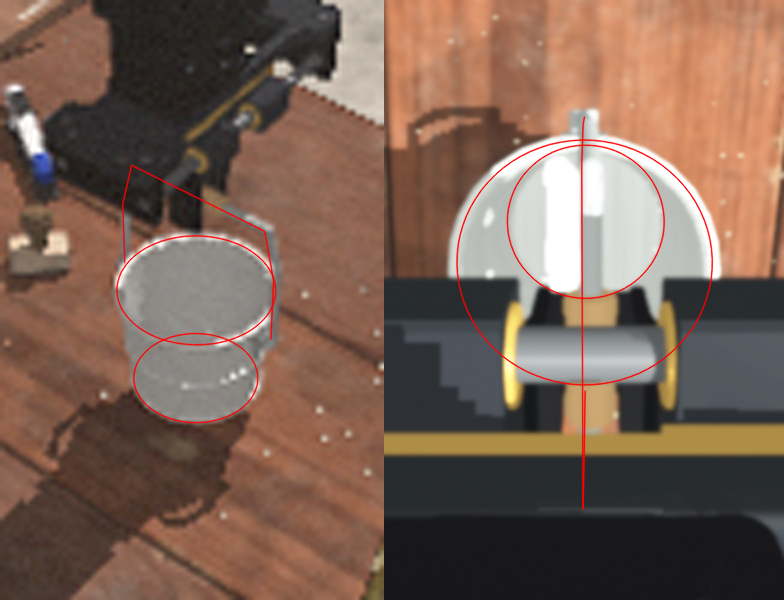

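Lifted. The weight is about 4.5 N, and the pail is upright and matches the model overlay. Now raising it and moving back in x, then across.

```bash
python3 -m creep '[[-10,0,0,0,0,0,6],[-18,0,0,0,0,0,6],[-22,-6,0,0.012,0,0,6],[-18,-14,0,0.012,0,0,6],[-10,-20,0,0.011,0,0,6]]'; python3 -m creep '[[0,-24,4,0,0,0,6],[0,-24,10,0,0,0,6],[0,-20,16,0,0,0,6],[0,-12,22,0,0,0,6],[0,-6,26,0,0,0,6]]';  python3 -m creep '[[0,0,28,0,0,0,6],[0,0,28,0,0,0,6],[0,0,28,0,0,0,6],[0,0,28,0,0,0,6],[0,0,28,0,0,0,6]]'; python3 -m creep '[[0,0,28,0,0,0,6],[0,0,28,0,0,0,6],[0,0,26,0,0,0,6],[0,0,22,0,0,0,6],[0,0,16,0,0,0,6]]'; python3 -m creep '[[0,0,10,0,0,0,6],[0,0,5,0,0,0,6],[0,0,0,0,0,0,6],[0,0,0,0,0,0,6]]'
python3 - <<'E'
from ov import *
st()
W=get_image("wrist");S=get_image("scene");T=get_image("top")
for n,d in (("w",W),("s",S),("t",T)): cv2.imwrite(f"pics/w_{n}.png",d["img"][:,:,::-1])
f=lambda d,b,s:cv2.resize(d["img"][b[1]:b[1]+b[3],b[0]:b[0]+b[2],::-1],None,fx=s,fy=s,interpolation=cv2.INTER_CUBIC)
cv2.imwrite("pics/w.png",np.hstack([f(S,(350,120,130,160),3),f(T,(400,90,100,120),4)]))
E
```

```text
time: 14.1
position: [0.5863, 0.1876, 0.4241]
tool_rot: [1.213, 1.206, -1.207]
ft_force: [-0.1, 0.5, -3.9]
grip_width: 0.148
time: 14.6
position: [0.4985, 0.11, 0.4224]
tool_rot: [1.209, 1.211, -1.206]
ft_force: [0.8, -1.0, -4.5]
grip_width: 0.15
time: 15.1
position: [0.4995, -0.0315, 0.4224]
tool_rot: [1.211, 1.208, -1.208]
ft_force: [0.8, 0.3, -4.4]
grip_width: 0.145
time: 15.6
position: [0.4993, -0.1523, 0.4225]
tool_rot: [1.212, 1.207, -1.21]
ft_force: [-0.4, -0.4, -5.4]
grip_width: 0.146
time: 16.0
position: [0.5, -0.164, 0.4216]
tool_rot: [1.209, 1.21, -1.207]
ft_force: [0.5, 1.8, -5.4]
grip_width: 0.144
t 16.0 tcp [ 0.5    -0.164   0.4216] grasp [ 0.5001 -0.1639  0.2576] f [ 0.51  1.79 -5.39] w 12.5
[[0.001, 1.0, 0.001], [0.001, 0.001, -1.0], [-1.0, 0.001, -0.001]] q [-0.33  0.04  0.62  1.75 -0.03  1.36  0.3 ]
```

View pics/w.png

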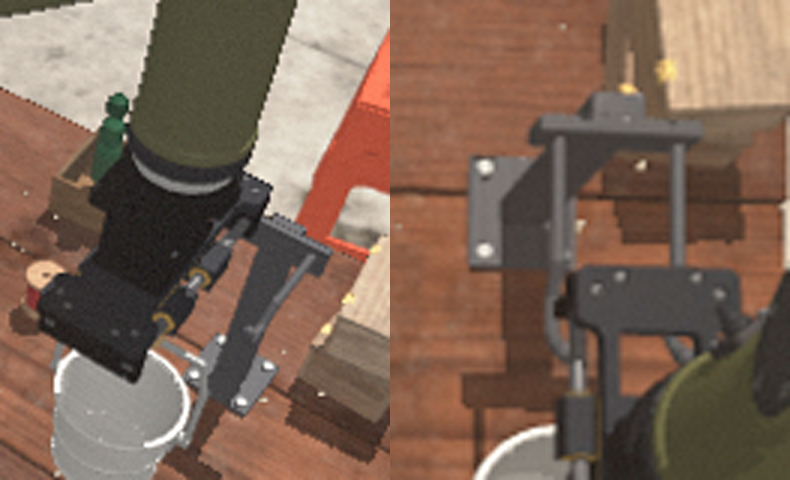

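View pics/w_w.png

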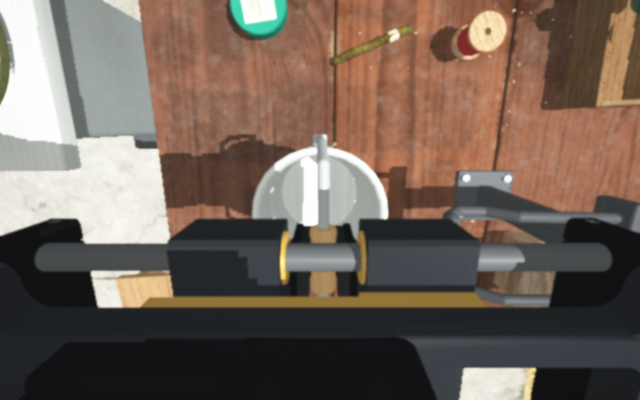

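The pail hangs upright at scene (390,260). The wrist view shows both prongs, with the left tip near (453,214) and the right one near (482,294). I'll use this view to refine the hook.

Run:
```python
import cv2
a=cv2.imread("pics/w_w.png")
cv2.imwrite("pics/x.png",cv2.resize(a[160:320,430:640],None,fx=3.5,fy=3.5,interpolation=cv2.INTER_CUBIC))
```

```text
(no output)
```

View pics/x.png

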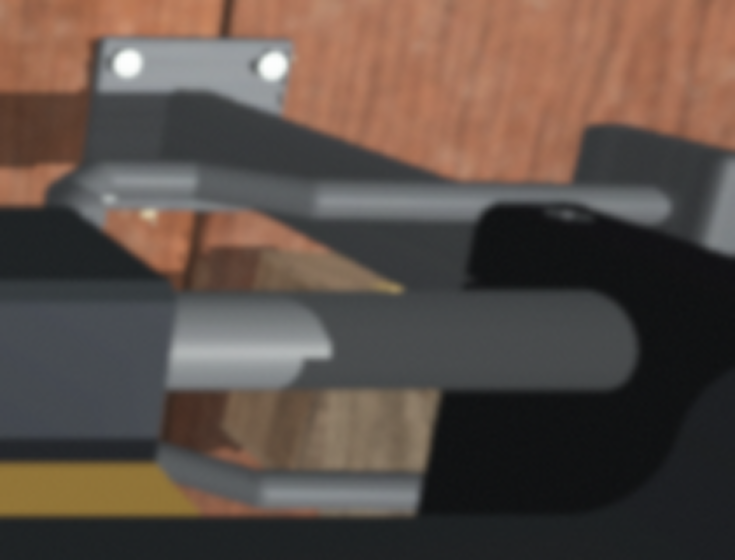

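Run:
```python
from h import *
W=get_image("wrist")
q=lambda x,y:(430+x/3.5-.4,160+y/3.5-.4)
for k,c,z in (("Lseat a",(112,182),.195),("Lseat b",(195,182),.195),("Lup a",(318,201),.207),("Lup b",(640,206),.207),("Rup a",(266,492),.207),("Rup b",(415,495),.207)):
    print(k,onz(W,q(*c),z).round(4))
d=get_image("wrist")["view"]; print("cam",(-d[:3,:3].T@d[:3,3]).round(3))
```

```text
Lseat a [ 0.6009 -0.1579  0.195 ]
Lseat b [ 0.6181 -0.1578  0.195 ]
Lup a [ 0.6359 -0.1581  0.207 ]
Lup b [ 0.6992 -0.159   0.207 ]
Rup a [ 0.6354 -0.2223  0.207 ]
Rup b [ 0.6669 -0.223   0.207 ]
cam [ 0.5   -0.097  0.401]
```

Run:
```python
from h import *
W=get_image("wrist")
cv2.imwrite("pics/y.png",cv2.resize(W["img"][120:310,250:400,::-1],None,fx=3.1,fy=3.1,interpolation=cv2.INTER_CUBIC))
st()
for r in (226,230,296): print(r,onz(W,(322,r),.2576).round(4))
```

```text
t 16.3 tcp [ 0.4999 -0.1646  0.4216] grasp [ 0.5    -0.1645  0.2576] f [-0.25  0.97 -3.98] w 13.0
[[0.001, 1.0, 0.001], [0.0, 0.001, -1.0], [-1.0, 0.001, -0.0]] q [-0.33  0.04  0.62  1.75 -0.02  1.36  0.3 ]
226 [ 0.4999 -0.1475  0.2576]
230 [ 0.4999 -0.1497  0.2576]
296 [ 0.4999 -0.1876  0.2576]
```

View pics/y.png

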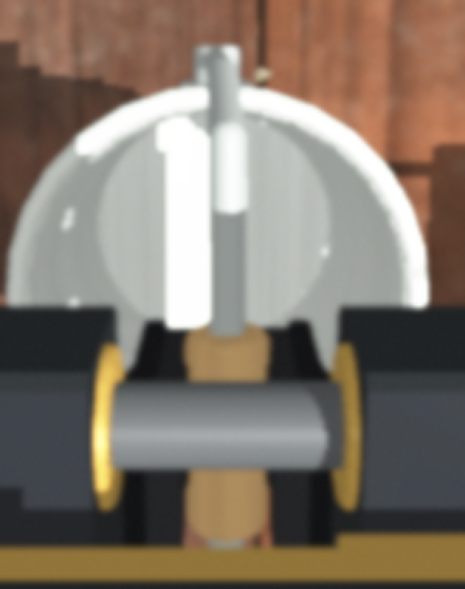

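The prongs are at y = −.158 and −.2225, so the centre is −.190, and the seat x is about .609. That agrees with the first fix. The grip centre sits 2.5 mm to −y of the grasp point. Moving across 23 mm and down 10 mm, then forward over the tips.

```bash
python3 -m creep '[[2,0,5,0,0,0,6],[4,0,9,0,0,0,6],[4,0,9,0,0,0,6],[0,0,0,0,0,0,6],[0,0,0,0,0,0,6]]'; python3 -m creep '[[0,6,0,0,0,0,6],[0,12,0,0,0,0,6],[0,15,0,0,0,0,6],[0,15,0,0,0,0,6],[0,10,0,0,0,0,6]]'
python3 - <<'E'
from ov import *
st()
W=get_image("wrist");S=get_image("scene");T=get_image("top")
f=lambda d,b,s:cv2.resize(d["img"][b[1]:b[1]+b[3],b[0]:b[0]+b[2],::-1],None,fx=s,fy=s,interpolation=cv2.INTER_CUBIC)
cv2.imwrite("pics/z.png",np.hstack([f(S,(370,130,110,160),3),f(W,(240,100,200,240),2)]))
E
```

```text
time: 16.8
position: [0.4996, -0.1886, 0.4113]
tool_rot: [1.211, 1.209, -1.21]
ft_force: [0.6, 0.9, -5.0]
grip_width: 0.144
time: 17.3
position: [0.5599, -0.187, 0.4114]
tool_rot: [1.208, 1.209, -1.207]
ft_force: [-0.0, -0.1, -5.0]
grip_width: 0.143
t 17.3 tcp [ 0.5599 -0.187   0.4114] grasp [ 0.5601 -0.187   0.2474] f [-0.04 -0.1  -5.  ] w 12.4
[[0.001, 1.0, 0.002], [-0.0, 0.002, -1.0], [-1.0, 0.001, 0.0]] q [-0.27  0.21  0.64  1.62 -0.13  1.35  0.39]
```

View pics/z.png

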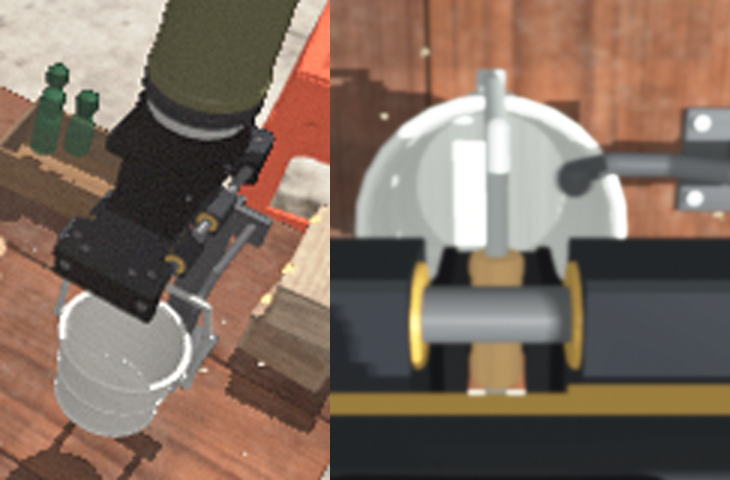

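The left prong tip (about (362,187)) is over the mouth, outside the grip end, and below the bar. Continuing the remaining 49 mm.

```bash
python3 -m creep '[[0,12,0,0,0,0,6],[0,15,0,0,0,0,6],[0,12,0,0,0,0,6],[0,7,0,0,0,0,6],[0,3,0,0,0,0,6]]'; python3 -m creep '[[0,0,0,0,0,0,6],[0,0,0,0,0,0,6]]'
python3 - <<'E'
from ov import *
st()
W=get_image("wrist");S=get_image("scene");T=get_image("top")
print("tip",onz(W,(362,187),.222))
f=lambda d,b,s:cv2.resize(d["img"][b[1]:b[1]+b[3],b[0]:b[0]+b[2],::-1],None,fx=s,fy=s,interpolation=cv2.INTER_CUBIC)
cv2.imwrite("pics/aa.png",np.hstack([f(S,(370,130,110,160),3),f(W,(240,100,200,240),2)]))
E
```

```text
time: 17.95
position: [0.6076, -0.1878, 0.4114]
tool_rot: [1.209, 1.209, -1.209]
ft_force: [-0.6, -0.2, -4.5]
grip_width: 0.15
time: 18.15
position: [0.6064, -0.1884, 0.4116]
tool_rot: [1.21, 1.209, -1.21]
ft_force: [-0.3, -0.6, -3.9]
grip_width: 0.144
t 18.15 tcp [ 0.6064 -0.1884  0.4116] grasp [ 0.6064 -0.1883  0.2476] f [-0.25 -0.64 -3.95] w 12.5
[[-0.0, 1.0, -0.001], [0.0, -0.001, -1.0], [-1.0, -0.0, -0.0]] q [-0.24  0.32  0.63  1.5  -0.19  1.38  0.4 ]
tip [ 0.62951748 -0.15646821  0.222     ]
```

View pics/aa.png

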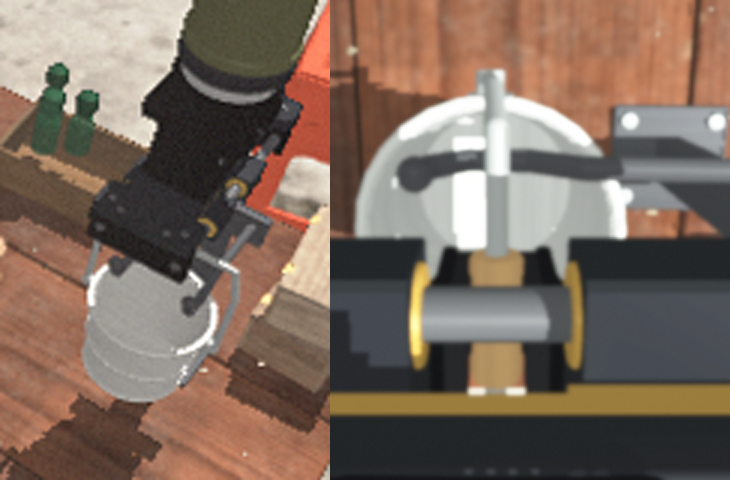

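```bash
python3 - <<'E'
from h import *
W=get_image("wrist"); print(onz(W,(282.5,186),.220), onz(W,(337,180.5),.195))
E
python3 -m creep '[[4,1,0,0,0,0,6],[8,1.5,0,0,0,0,6],[8,0,0,0,0,0,6],[8,0,0,0,0,0,6],[5,0,0,0,0,0,6]]'; python3 -m creep '[[4,0,0,0,0,0,6],[2,0,0,0,0,0,6],[0,0,0,0,0,0,6]]';  python3 - <<'E'
from h import *
st()
W=get_image("wrist");S=get_image("scene");T=get_image("top")
f=lambda d,b,s:cv2.resize(d["img"][b[1]:b[1]+b[3],b[0]:b[0]+b[2],::-1],None,fx=s,fy=s,interpolation=cv2.INTER_CUBIC)
cv2.imwrite("pics/ab.png",np.hstack([f(S,(370,130,110,160),3),f(W,(240,100,200,240),2)]))
E
```

```text
[ 0.5830635  -0.15619366  0.22      ] [ 0.61636626 -0.15755616  0.195     ]
time: 18.85
position: [0.6091, -0.1879, 0.3771]
tool_rot: [1.209, 1.21, -1.21]
ft_force: [-0.1, -1.0, -4.8]
grip_width: 0.148
time: 19.15
position: [0.6093, -0.188, 0.3724]
tool_rot: [1.209, 1.209, -1.209]
ft_force: [0.5, 0.3, -5.0]
grip_width: 0.148
t 19.15 tcp [ 0.6093 -0.188   0.3724] grasp [ 0.6094 -0.188   0.2084] f [ 0.54  0.28 -4.97] w 12.8
[[0.0, 1.0, 0.0], [0.0, 0.0, -1.0], [-1.0, 0.0, -0.0]] q [-0.24  0.35  0.63  1.55 -0.21  1.31  0.42]
```

View pics/ab.png

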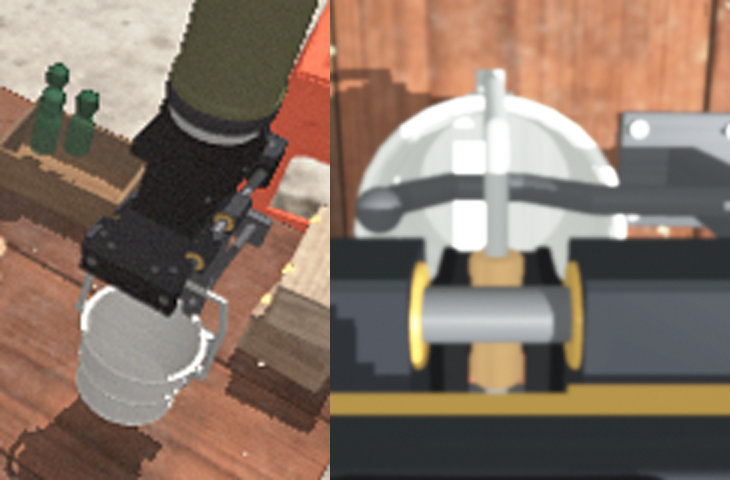

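The bar is now 6 mm above the seat, behind the tips, and centred. The full load is still on the gripper. Lowering in 2 mm steps.

```bash
for i in 1; do python3 -m creep '[[2,0,0,0,0,0,6],[1,0,0,0,0,0,6],[0,0,0,0,0,0,6]]'; done; python3 -m creep '[[1,0,0,0,0,0,6],[0,0,0,0,0,0,6]]'; python3 -m creep '[[1,0,0,0,0,0,6],[0,0,0,0,0,0,6]]';python3 -m creep '[[1,0,0,0,0,0,6],[0,0,0,0,0,0,6]]'
```

```text
time: 19.6
position: [0.6093, -0.188, 0.3695]
tool_rot: [1.21, 1.209, -1.209]
ft_force: [0.1, -0.6, -5.3]
grip_width: 0.145
time: 19.8
position: [0.6093, -0.188, 0.3685]
tool_rot: [1.209, 1.209, -1.209]
ft_force: [0.4, 0.0, -5.0]
grip_width: 0.149
time: 20.0
position: [0.6093, -0.188, 0.3675]
tool_rot: [1.209, 1.209, -1.209]
ft_force: [0.2, -0.2, -4.0]
grip_width: 0.146
time: 20.2
position: [0.6094, -0.1881, 0.3666]
tool_rot: [1.21, 1.209, -1.209]
ft_force: [0.5, 0.5, -4.3]
grip_width: 0.144
```

```bash
python3 -m creep '[[1,0,0,0,0,0,6],[0,0,0,0,0,0,6]]'; python3 -m creep '[[1,0,0,0,0,0,6],[0,0,0,0,0,0,6]]';python3 -m creep '[[1,0,0,0,0,0,6],[0,0,0,0,0,0,6]]'
```

```text
time: 20.4
position: [0.6094, -0.1881, 0.3663]
tool_rot: [1.21, 1.208, -1.208]
ft_force: [-0.8, 0.6, -1.1]
grip_width: 0.147
time: 20.6
position: [0.6094, -0.1881, 0.3661]
tool_rot: [1.21, 1.208, -1.208]
ft_force: [-2.7, 1.1, 3.9]
grip_width: 0.144
time: 20.8
position: [0.6093, -0.1882, 0.3659]
tool_rot: [1.211, 1.208, -1.207]
ft_force: [-4.4, 2.2, 8.5]
grip_width: 0.148
```

Load transferred at grasp z .2023 (expected .202): the bar sits on the prongs. Easing up 2 mm, checking, then releasing.

```bash
python3 -m creep '[[-1,0,0,0,0,0,6],[-0.8,0,0,0,0,0,6],[0,0,0,0,0,0,6]]'
python3 - <<'E'
from h import *
st()
W=get_image("wrist");S=get_image("scene");T=get_image("top")
f=lambda d,b,s:cv2.resize(d["img"][b[1]:b[1]+b[3],b[0]:b[0]+b[2],::-1],None,fx=s,fy=s,interpolation=cv2.INTER_CUBIC)
cv2.imwrite("pics/ac.png",np.hstack([f(S,(370,130,110,160),3),f(W,(240,100,200,240),2)]))
E
```

```text
time: 21.1
position: [0.6094, -0.1881, 0.3661]
tool_rot: [1.21, 1.208, -1.208]
ft_force: [-1.9, 1.5, 4.9]
grip_width: 0.146
t 21.1 tcp [ 0.6094 -0.1881  0.3661] grasp [ 0.6096 -0.1881  0.2021] f [-1.94  1.55  4.88] w 12.7
[[0.001, 1.0, 0.0], [0.0, 0.0, -1.0], [-1.0, 0.001, -0.0]] q [-0.23  0.35  0.62  1.56 -0.21  1.3   0.42]
```

View pics/ac.png

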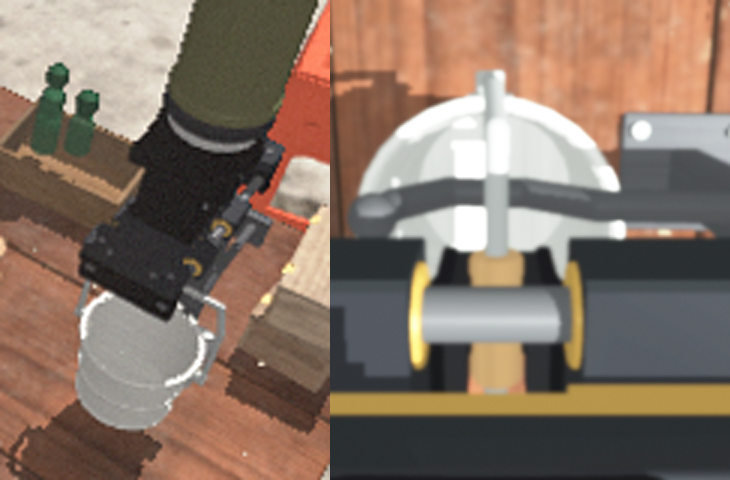

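```bash
python3 -m creep '[[-1,0,0,0,0,0,6],[0,0,0,0,0,0,6],[0,0,0,0,0,0,14],[0,0,0,0,0,0,16],[0,0,0,0,0,0,18]]' 5; python3 -m creep '[[0,0,0,0,0,0,24],[0,0,0,0,0,0,30],[0,0,0,0,0,0,32],[0,0,0,0,0,0,32],[0,0,0,0,0,0,32]]'
python3 - <<'E'
from h import *
st()
W=get_image("wrist");S=get_image("scene");T=get_image("top")
f=lambda d,b,s:cv2.resize(d["img"][b[1]:b[1]+b[3],b[0]:b[0]+b[2],::-1],None,fx=s,fy=s,interpolation=cv2.INTER_CUBIC)
cv2.imwrite("pics/ad.png",np.hstack([f(S,(370,130,110,160),3),f(W,(240,100,200,240),2)]))
E
```

```text
time: 21.75
position: [0.6092, -0.188, 0.3662]
tool_rot: [1.209, 1.21, -1.209]
ft_force: [-0.4, -0.9, 0.2]
grip_width: 0.194
time: 22.25
position: [0.6093, -0.188, 0.3665]
tool_rot: [1.21, 1.209, -1.209]
ft_force: [-0.1, 1.0, 0.2]
grip_width: 0.368
t 22.25 tcp [ 0.6093 -0.188   0.3665] grasp [ 0.6094 -0.188   0.2025] f [-0.06  1.05  0.23] w 32.0
[[0.001, 1.0, -0.0], [0.0, -0.0, -1.0], [-1.0, 0.001, -0.0]] q [-0.23  0.35  0.62  1.56 -0.21  1.3   0.42]
```

View pics/ad.png

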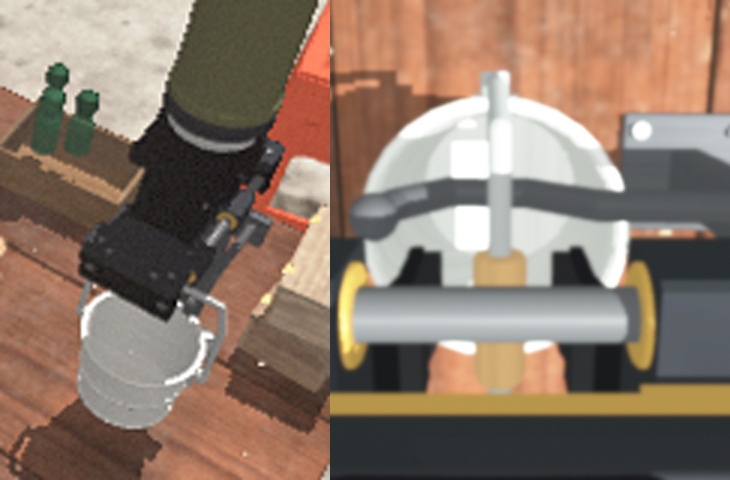

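The pail hangs on the prongs, the fingers are open and clear of the grip, and the tool force is about zero. Withdrawing straight up, then back.

```bash
python3 -m creep '[[-5,0,0,0,0,0,32],[-8,0,0,0,0,0,32],[-12,0,0,0,0,0,32],[-20,0,0,0,0,0,32],[-25,0,0,0,0,0,32]]'; python3 -m creep '[[-30,0,0,0,0,0,32],[-20,-20,0,0,0,0,32],[0,-40,0,0,0,0,32],[0,-40,0,0,0,0,32],[0,-10,0,0,0,0,32]]'; python3 -m creep '[[0,0,-40,0,0,0,32],[0,0,-40,0,0,0,32],[0,0,-40,0,0,0,32],[0,0,-40,0,0,0,32],[0,0,-20,0,0,0,32]]'
python3 - <<'E'
from h import *
st()
for n in("scene","top"):
    d=get_image(n); cv2.imwrite(f"pics/ae_{n}.png",d["img"][:,:,::-1])
    x,y=(370,130) if n=="scene" else (400,90)
    cv2.imwrite(f"pics/ae_{n}z.png",cv2.resize(d["img"][y:y+160,x:x+120,::-1],None,fx=3.7,fy=3.7,interpolation=cv2.INTER_CUBIC))
a,b=[cv2.imread(f"pics/ae_{n}z.png") for n in("scene","top")]; cv2.imwrite("pics/ae.png",np.hstack([a,b])[:,:800*2][:590,:].copy() if a.shape[1]*2<=800 else cv2.resize(np.hstack([a,b]),(790,526)))
E
```

```text
time: 22.9
position: [0.6091, -0.188, 0.4375]
tool_rot: [1.209, 1.209, -1.209]
ft_force: [0.5, 0.1, -0.3]
grip_width: 0.369
time: 23.4
position: [0.4958, -0.1899, 0.4881]
tool_rot: [1.214, 1.207, -1.209]
ft_force: [0.5, 1.0, 0.6]
grip_width: 0.368
time: 23.9
position: [0.4993, -0.0038, 0.4874]
tool_rot: [1.208, 1.212, -1.203]
ft_force: [0.2, -0.1, 0.5]
grip_width: 0.368
t 23.9 tcp [ 0.4993 -0.0038  0.4874] grasp [ 0.4997 -0.0035  0.3234] f [ 0.24 -0.12  0.54] w 32.0
[[0.002, 1.0, 0.005], [0.002, 0.005, -1.0], [-1.0, 0.002, -0.002]] q [-0.51 -0.05  0.45  1.7   0.02  1.49 -0.06]
```

View pics/ae.png

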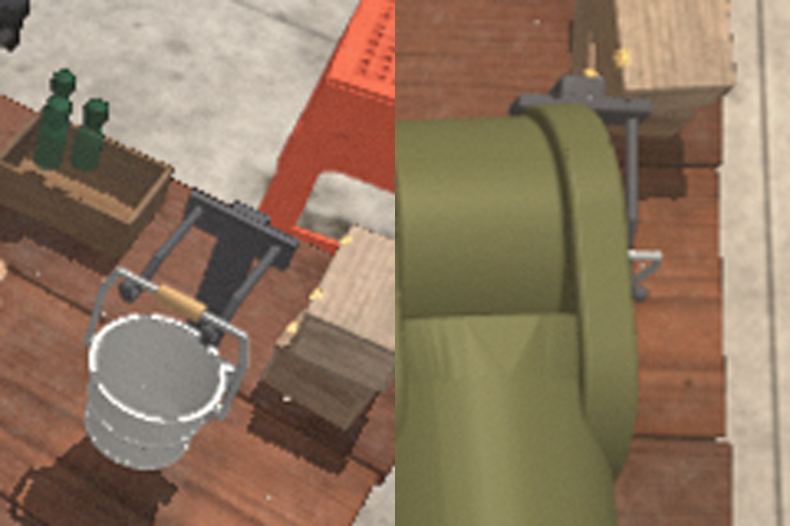

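View pics/ae_scene.png

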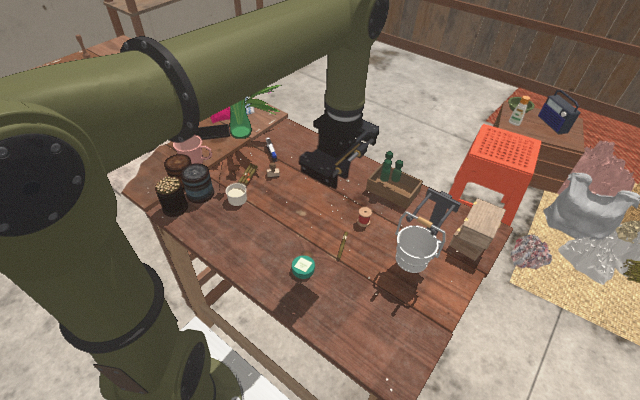

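The pail hangs with its wire in both prongs and the grip between them (scene (424,222)). The bystanders look unmoved. Waiting to confirm it's still and upright.

```bash
python3 -m creep '[[0,0,0,0,0,0,32],[0,0,0,0,0,0,32],[0,0,0,0,0,0,32],[0,0,0,0,0,0,32],[0,0,0,0,0,0,32]]' >/dev/null; python3 -m creep '[[0,0,0,0,0,0,32],[0,0,0,0,0,0,32],[0,0,0,0,0,0,32],[0,0,0,0,0,0,32],[0,0,0,0,0,0,32]]' | head -1
python3 - <<'E'
from ov import *
S=get_image("scene"); b=S["img"][:,:,::-1]; a=cv2.imread("pics/ae_scene.png"); a0=cv2.imread("pics/a_scene.png")
def d(p,q,x,y,w,h): return int((cv2.absdiff(p,np.ascontiguousarray(q))[y:y+h,x:x+w].max(2)>40).sum())
print("pail region changed px over 1 s:",d(a,b,390,195,60,85))
for k,(x,y,w,h) in dict(spool=(355,203,20,28),tin=(290,253,28,28),pot=(224,182,25,26),stamp=(264,163,18,18),cheroot=(334,232,16,32)).items(): print(k,d(a0,b,x,y,w,h))
c=(.609,-.1905)
cv2.imwrite("pics/af.png",draw(S,c,0,0,1.57,(380,180,90,110),5.3,z=.047))
E
```

```text
time: 25.0
pail region changed px over 1 s: 0
spool 0
tin 0
pot 0
stamp 0
cheroot 0
```

View pics/af.png

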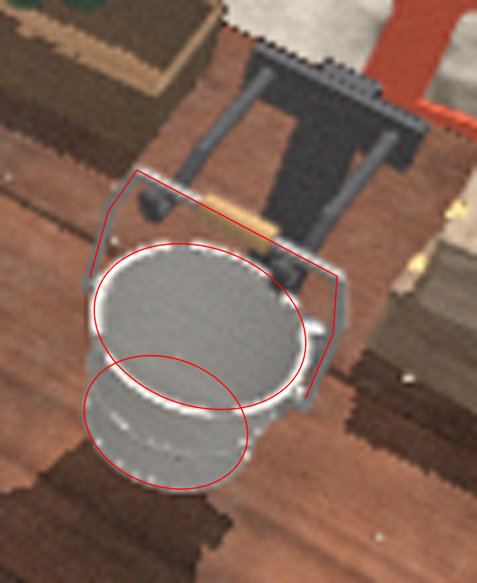

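It matches the upright model at the seat, doesn't move, and every bystander is unchanged. Handing in.

```bash
python3 -c "
from bench import ctrl
print(ctrl.close_job())"
```

```text
the job is handed in; nothing more can be done
None
```

The pail is hanging by its bail on both prongs with the wooden grip between them, and I handed the job in at about 25 s. One thing went wrong: on the first try at raising the bail, the pail tipped about 7° and slid a few millimetres, its foot still on the table. I noticed this from the camera overlay, backed off until it stood upright, and let go.

**What I did:** I gripped the bail again with the fingers lined up along it and turned it upright about its hinge. I then lifted the pail (about 4.5 N), carried it upright to the hook, set it in the prongs, released it and withdrew.

**Last checks:**
- **Seating:** the pail's weight went onto the prongs at grasp height 0.2023 m, where 0.202 m was expected.
- **Hanging:** the final picture matches an upright model of the pail at the seat, with its underside about 47 mm above the table.
- **Still:** no pixels changed around the pail over 1 s, with the arm clear of it.
- **Bystanders:** no pixels changed around the spool, tin, pot, stamp or cheroot since the start.
- **Forces:** every reading I took was under 10 N.

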